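# Rebuild the filter head of a photometer

### The arm

A 6-joint arm with a two-finger parallel gripper is mounted at the origin on a cart in front of the work surface, level with it; the furniture and walls round the work are solid. World frame = base frame: x ahead of the robot, y to its left, z up, the work surface at z = 0. Lengths are in mm, angles in rad, forces in N, time in s.
With the tool pointing down it reaches from about 250 to 800 mm from the base axis. Payload 8.5 kg.
Tool frame: the origin (TCP) lies on the mounting face of the last link; the fingertips stand 173 mm ahead of it and the grasp point (between the pads) lies 155 mm ahead of it; z points along the fingers, y is the line along which they close (so a half turn about z gives the same grasp; the last joint's range is limited). The gripper opens to 85 mm and grips with 20 to 120 N. Pads are 22 mm wide; open, the fingers measure 114 mm over their backs; the gripper's body (76 mm by 85 mm) begins 54 mm behind the grasp point. The pads swing forward as they close: fully open they stand 13 mm farther back than shut.
Start: joints at [1.349, 0.238, -0.013, 1.319, 0, 1.571], TCP at [115.485, 512.114, 404.676] pointing down, gripper open.
Joint ranges: [-2.66, 2.66], [-1.03, 1.9], [-1.14, 1.46], [-1.82, 2.27], [-1.45, 1.34], [-3.14, 3.14]. Speed limits (rad/s): [2.22, 2.22, 2.79, 3.14, 3.14, 3.14].

### API

Orientations are given as a rotation vector (axis times angle).
In Python, from rig import get_state, camera, sign_off, spot_in, cut_out gives the robot as it stands.
- The arm moves only by the tool servo_tool, never from a script. Its argument "increments" is a list of rows, each an object with "delta_pos": the shift along the tool's x, y, z in mm, a list of three; "yaw": the turn about the tool's z in degrees; "grip": the closure in counts, from 0 (fully open) to 255 (shut). In form: [{"delta_pos": [tx, ty, tz], "yaw": yaw, "grip": grip}, ...]. A call has 1 to 12 rows; each row is the pose to reach, as a shift and turn from the pose commanded when the call began, along the tool's axes at that moment; what a row does not reach only later rows make up. A row lasts 1/12 s, in which the tool goes at most 41.7 mm and 7.16 degrees, less where a joint would pass 70% of its speed; a pose out of reach is approached as far as the arm can. A call with a gripper value outside its range is refused whole. The fingers move at their own pace and stop on an object; "squeeze" is the grip in N (left out, the last holds). Time passes only in rows, so rows that repeat a pose let the fingers close. It gives the time, the measured TCP pose, the force, the opening and the grip force at its end, in the units of the state.
- get_state(): the state, without advancing time (a new reading comes with each control period).
- camera(name): name is "scene" or "top" or "wrist"; returns a dict with "color" (480x640x3 uint8, blue, green, red), "z_map" (480x640 float32, mm along the optical axis (not along the pixel's ray), 0 where there is no reading), "vfov" (degrees; the focal length in pixels is half the picture's height over the tangent of half this angle, whatever the lens; pixels are square), "cx", "cy" (the principal point, pixels), "position" and "orientation" of the camera in the world. Camera axes: x right, y up, looking along -z (the intrinsics and any distortion apply to the point x, -y, -z); pixel columns grow to the right and rows downward; lengths in mm; the calibration is good to about 2 mm. A picture is of the moment at which its call begins.
- sign_off(): hands the job in; it is judged then, once.
Trained networks look in the newest picture that a camera, given by its name, has taken for a name from the list of things; names that differ only in an ending like _2 or _b are one class to them, and where a whole thing is asked for, a point or a joint stands for the part that bears it (a point fixed in the world has none). Each returns a list of dicts, best first, with "confidence" (0 to 1); they miss things now and then, are a little off and sometimes report something else, mostly with a low value. They report only what shows in the picture. A call takes as long as a camera call.
- spot_in(thing, camera): "position" ([column, row] as shares, 0 to 1, of the picture: columns of its width, rows of its height, amid what is visible of it).
- cut_out(thing, camera): "mask" (480x640 bool, what is visible of it) and "position" ([column, row] as shares, 0 to 1, of the picture: columns of its width, rows of its height, amid what is visible of it).
The state is a dict: "time": time; "joint_pos": joint angles; "dq": joint speeds; "joint_torque": joint torques, N m; "position": TCP position; "orientation": TCP orientation; "wrist_force": force on the tool from outside, world axes, zero at the start; "torque": the same for the moment, N m; "width": finger opening in mm; "grasp_force": force on a finger pad.
Only numpy, scipy, OpenCV 4.12 (cv2) and the standard library are available. Lean on these libraries where they do the work, as an engineer would, in place of code of your own. Each camera call takes 0.05 s, during which the arm holds its last target. There are 200 camera calls.

### The job

Rebuild the filter head: lay the brass-rimmed lens flat on the floor of the barrel, then the black spacer ring on it, then all the coloured filters that are out (in any order). Next swing the bridge fully shut over the barrel, lock it by turning its slotted latch clockwise through to its stop with the flat screwdriver (not with the fingers), and then screw the brass retaining ring down clockwise until it clamps the stack firmly. Leave the screwdriver standing fully home in its holder, and leave the other things on the bench where they are.

Things in the scene. Friction and masses are not known exactly. Their poses are not given: they have to be found in the camera images.
- head: fixed filter head: grey base plate 255 x 100 x 10 mm. Origin: on the barrel's axis, on the worktop; x points to the hinge post (75 mm away), z up. Dark barrel on this axis: bore 44 mm, top 53 mm above the worktop, flared mouth; two slots 33 mm wide facing +y and -y cut its wall right down to its floor, for fingers that hold a disc by its rim along y. Keeper post 113 mm to -x, 55 mm high
- seat (a point): centre of the barrel's floor, 14 mm above the worktop; axes as head. The stack rests here: lens 10 mm, spacer 8 mm, then filters of 7 mm each
- gate (a joint): bridge, an aluminium arm on the hinge post: 0 = shut, over the barrel, pointing to the head's -x (stop); to 2.0 = swung open (clockwise from above), out to the head's +y. Stays where left (friction 0.4 N m). Hinge axis vertical, 75 mm from the seat along the head's +x. The arm lies 58 to 68 mm above the worktop
- gate_handle (a point): on the bridge's black upright handle pin (12 mm in diameter, 68 to 98 mm above the worktop, 120 mm from the hinge axis): this point lies on its axis, 84 mm above the worktop
- ring (a joint): turn of the brass retaining ring, a hollow screw in the bridge 75 mm from the hinge axis: 0 = fully up, grows clockwise from above to 8.0, goes down 16 mm a turn (2.55 mm a rad). Friction 0.06 N m holds it where left, clamped too. At 0 its lower face is 42 mm above the seat. Once touching the stack it resists more and more; 0.3 to 0.5 rad past touching is firm
- ring_grip (a point): centre of the ring's knurled collar, which is gripped to turn it: 48 mm in diameter, 20 mm high, this point half-way up. It is 99 mm above the worktop at joint 0 and goes down as the ring is turned; the collar's underside stays more than 0.5 mm above the bridge
- latch (a joint): turn of the slotted latch in the free end of the bridge: near 0 = unlocked, 1.65 = locked (stop), grows clockwise from above; friction 0.12 N m. Locked, its tongue under the bridge stands behind the keeper post
- slot (a point): centre of the latch's round head (26 mm in diameter), at the height of its top, 78 mm above the worktop and 165 mm from the hinge axis. A slot 6 mm wide, 6 mm deep, right across the head, runs along this point's x axis (turns with the latch)
- lens_mid (a point): lens: pale clear glass, slightly domed, in a brass rim; a disc 40 mm in diameter, 10 mm thick, 40 g, either side up. This point is its centre, half-way up; z is its axis
- spacer_mid (a point): spacer: plain black ring, 40 mm outside, 24 mm inside, 8 mm thick, 40 g, either side up. This point is its centre, half-way up; z is its axis
- filter_red_mid (a point): optical filter: red glass in a silver metal rim, a flat disc 40 mm in diameter and 7 mm thick, 40 g, either side up; may be absent. This point is its centre, half-way up; z is the disc's axis
- filter_green_mid (a point): optical filter: green glass in a silver metal rim, a flat disc 40 mm in diameter and 7 mm thick, 40 g, either side up; may be absent. This point is its centre, half-way up; z is the disc's axis
- filter_blue_mid (a point): optical filter: blue glass in a silver metal rim, a flat disc 40 mm in diameter and 7 mm thick, 40 g, either side up; may be absent. This point is its centre, half-way up; z is the disc's axis
- driver_mid (a point): flat screwdriver standing in its holder, blade down, 90 g: centre of its orange and black square handle (26 x 26 mm, flats facing x and y, 70 mm high), z up along it. Below the handle: a ferrule 15 mm thick, 18 mm long, then a 7 mm shank; the blade's tip is 81 mm below this point. The blade is 14 mm wide along x, 3 mm thick along y
- holder_top (a point): fixed blue screwdriver holder, a block 56 x 56 x 50 mm: this point is the centre of its top, at the mouth of its round hole of 20 mm that goes right through. The ferrule hangs in the hole, the handle's underside rests on the top, 35 mm below the handle's centre
- beaker: glass beaker, 55 mm across, 70 mm high; a bystander, loose. Origin under its middle
- tweezers: steel tweezers lying flat, 122 mm long; a bystander, loose. Origin under its middle
- bung: red-brown rubber bung, 31 mm across, 26 mm high; a bystander, loose. Origin under its middle
- marker: black and white marker pen lying flat, 135 mm long; a bystander, loose. Origin under its middle
- timer: round red and white kitchen timer, 58 mm across, 34 mm high; a bystander, loose. Origin under its middle
- calculator: black pocket calculator, 112 x 66 x 11 mm; a bystander, loose. Origin under its middle

How it is judged (in metres and radians):
On the way, in this order (a step that is already met when the one before it is completed fails the run):
1. the lens lies flat on the barrel's floor (horizontal distance between lens_mid and seat below 0.006 m and z of lens_mid in the frame of seat between 0.003 and 0.007 m and angle between the z axis of lens_mid and the z axis of seat, either way round below 0.12 rad), for 0.2 s.
2. the spacer lies flat on the lens in the barrel (all of step 1 and horizontal distance between spacer_mid and seat below 0.006 m and z of spacer_mid in the frame of seat between 0.0115 and 0.0165 m and angle between the z axis of spacer_mid and the z axis of seat, either way round below 0.12 rad), for 0.2 s.
3. all filters that are there lie flat on the spacer in the barrel (horizontal distance between each of filter_red_mid, filter_green_mid, filter_blue_mid and seat below 0.006 m and z of filter_red_mid in the frame of seat between 0.0185 and 0.039 m and angle between the z axis of each of filter_red_mid, filter_green_mid, filter_blue_mid and the z axis of seat, either way round below 0.12 rad and z of filter_green_mid in the frame of seat between 0.0185 and 0.039 m and z of filter_blue_mid in the frame of seat between 0.0185 and 0.039 m), for 0.2 s.
4. the bridge is swung shut (value of joint gate below 0.06 rad), for 0.2 s.
5. the latch is turned to locked with the bridge shut (value of joint gate below 0.06 rad and value of joint latch above 1.3 rad), for 0.2 s.
6. the retaining ring presses on the stack (all of step 5 and (contact force between ring and filter_red above 3 N or contact force between ring and filter_green above 3 N or contact force between ring and filter_blue above 3 N)), for 0.2 s.
At the end, for the whole second after the job is handed in: lens, spacer, filters flat (0.12 rad) and centred (6 mm) in the barrel in that order (lens and spacer height within 2 mm); bridge shut (< 0.06 rad), latch locked (> 1.3 rad), ring presses on a filter (> 3 N); screwdriver upright (0.12 rad) in its holder (8 mm), home within 4 mm (all of step 2 and all of step 3 and all of step 6 and horizontal distance between driver_mid and holder_top below 0.008 m and z of driver_mid in the frame of holder_top between 0.03 and 0.039 m and angle between driver_mid's own z axis and vertical below 0.12 rad and linear speed of driver below 0.02 m/s); the robot touches nothing.
It fails at once if a bystander is moved more than 30 mm (distance of any of beaker, tweezers, bung, marker, timer, calculator from where it was at the start of the episode above 0.03 m).
It fails at once if the fingers turn or push the latch (over 3 N) (contact force between the fingers and latch above 3 N).
Of filter_red, filter_green, filter_blue only 1 to 3 are there at a start; the rules pass over those that are not, and their reading is None.
At some moment in a run one of lens, spacer, filter_red, filter_green, filter_blue may be knocked a few centimetres aside while the robot is not near it.
It also fails if it takes over 200 s, if anything falls off the work surface, if the arm or the gripper's body presses on something with over 40 N, if the wrist force passes 120 N, or if a joint passes its speed limit or range.

## Working session

There is one attempt and no reset: what is moved stays moved. The work goes in short steps, Python scripts to look and compute and a tool call to move; the robot and the scene stay as the last step left them, time stands still between calls to the robot, and variables do not carry over. Pictures are saved under pics/ and viewed, at most 16 in all, crops included, and the job is handed in when it is done.

Besides the shell and the picture viewer there is one more tool, called after "Request:" as name(argument=value, ...), one argument or row to a line, values as JSON. servo_tool: Moves the arm, as the interface text tells. Its arguments: {"type":"object","properties":{"increments":{"type":"array","items":{"type":"object","properties":{"delta_pos":{"type":"array","items":{"type":"number"}},"yaw":{"type":"number"},"grip":{"type":"number"}}}},"squeeze":{"type":"number"}},"required":["increments"]}

```bash
mkdir -p pics; ls; cat > h.py <<'E'
import numpy as np, cv2
from scipy.spatial.transform import Rotation as R
from rig import *
def rot(o): return R.from_rotvec(o).as_matrix()
def pts(c,px):
    """px Nx2 (col,row) ->world mm using z_map"""
    px=np.atleast_2d(px).astype(int); z=c['z_map'][px[:,1],px[:,0]]
    f=240/np.tan(np.radians(c['vfov'])/2)
    p=np.c_[(px[:,0]-c['cx'])/f*z,-(px[:,1]-c['cy'])/f*z,-z]
    return (p@rot(c['orientation']).T+np.array(c['position']))[z>0]
def ray_at(c,px,h):
    f=240/np.tan(np.radians(c['vfov'])/2); px=np.atleast_2d(px).astype(float)
    d=np.c_[(px[:,0]-c['cx'])/f,-(px[:,1]-c['cy'])/f,-np.ones(len(px))]@rot(c['orientation']).T
    o=np.array(c['position']); return o+d*((h-o[2])/d[:,2])[:,None]
def proj(c,p):
    f=240/np.tan(np.radians(c['vfov'])/2)
    q=(np.atleast_2d(p)-np.array(c['position']))@rot(c['orientation'])
    return np.c_[c['cx']-f*q[:,0]/q[:,2], c['cy']+f*q[:,1]/q[:,2]]
E
python3 - <<'E'
from h import *
print(get_state())
for n in ['scene','top']:
    c=camera(n); cv2.imwrite(f'pics/{n}0.png',c['color']); print(n,c['vfov'],c['cx'],c['cy'],c['position'],c['orientation'],[k for k in c])
    for t in ['head','gate','gate_handle','ring','latch','slot','lens_mid','spacer_mid','filter_red_mid','filter_green_mid','filter_blue_mid','driver_mid','holder_top','beaker','tweezers','bung','marker','timer','calculator']:
        for r in cut_out(t,n)[:2]:
            m=r['mask']; ys,xs=np.nonzero(m)
            w=pts(c,np.c_[xs,ys]) if len(xs) else np.zeros((0,3))
            if len(w): print(t,round(r['confidence'],2),[round(r['position'][0]*640),round(r['position'][1]*480)],len(xs),np.median(w,0).round(),np.percentile(w,3,axis=0).round(),np.percentile(w,97,axis=0).round())
E
```

```text
pics
{'time': 0.0, 'joint_pos': array([ 1.34898812e+00,  2.38776219e-01, -1.42259551e-02,  1.31919099e+00,
       -2.43445229e-05,  1.57080567e+00]), 'dq': array([-0.00022303, -0.00134479, -0.00019557,  0.00025373,  0.00022999,
        0.00196397]), 'joint_torque': array([ 5.04810419e-05, -5.38783729e+01,  3.46437085e+01,  1.84447394e-02,
       -5.81041058e-05,  5.22040565e-06]), 'position': array([115.4658286 , 511.98609697, 404.09085883]), 'orientation': array([-3.47701767e-01, -3.12216012e+00,  2.18481347e-03]), 'wrist_force': array([ 1.12998087,  0.11843196, -0.37406648]), 'torque': array([0.02527846, 0.01869429, 0.02640992]), 'grasp_force': 0.0, 'width': 85.46582235408714}
scene 57.63391640861906 320.8712712415429 234.37123350856987 [  70.15695096 -533.23825466  715.08894443] [ 0.78594378 -0.31485805 -0.67448655] ['color', 'z_map', 'vfov', 'cx', 'cy', 'position', 'orientation']
head 0.76 [302, 243] 4559 [536.  44.  10.] [395.  -6.   4.] [643. 165. 107.]
head 0.61 [287, 175] 108 [675. 281.  12.] [662. 217.   6.] [685. 330.  16.]
gate 0.77 [310, 190] 998 [617. 105.  69.] [593.  3
[... 3401 characters left out ...]
[ 530. -238.   -2.] [ 565. -205.   10.]
driver_mid 0.56 [237, 277] 175 [429. 215. 116.] [419. 207.  54.] [444. 230. 124.]
holder_top 0.8 [242, 283] 309 [419. 205.  48.] [404. 190.   9.] [456. 245.  54.]
beaker 0.94 [199, 232] 455 [565. 345.  30.] [535. 313.  -2.] [585. 377.  70.]
tweezers 0.75 [245, 283] 358 [420. 206.  48.] [402. 190.   2.] [459. 246.  54.]
bung 0.49 [419, 260] 130 [ 489. -263.   23.] [ 475. -277.   -4.] [ 508. -251.   30.]
marker 0.55 [222, 190] 202 [678. 279.  13.] [666. 231.   5.] [690. 330.  19.]
timer 0.61 [453, 200] 354 [ 653. -365.   28.] [ 631. -391.    8.] [ 679. -342.   35.]
calculator 0.78 [382, 166] 910 [ 755. -169.    8.] [ 703. -206.   -0.] [ 808. -132.   14.]
```

View pics/scene0.png

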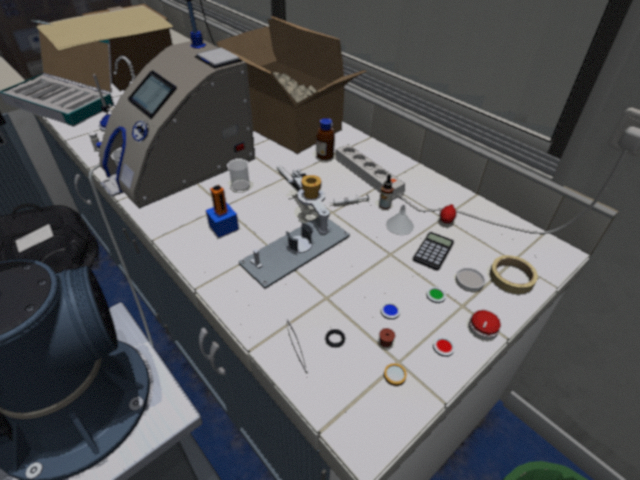

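View pics/top0.png

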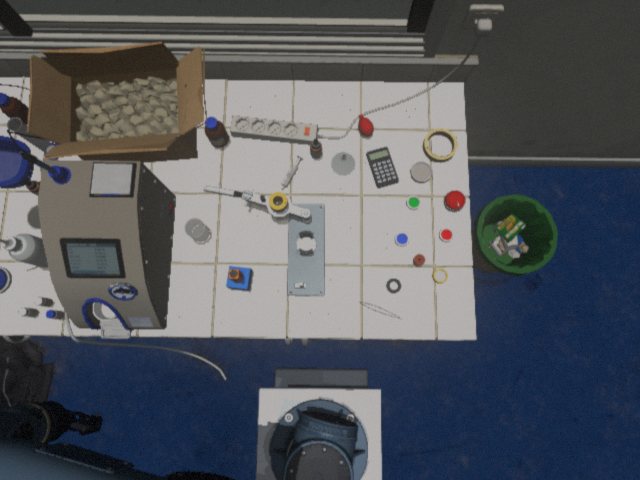

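The scene picture shows all five discs out, at lens (393,375), spacer (335,338), red (444,347), green (436,295) and blue (390,311). The top picture shows the plate centred near (306,250) and the bridge open towards the picture's left. Next I'll find the head pose.

```bash
cat >> h.py <<'E'
def disc(thing,cam,c,zlo,zhi,near=None):
    for r in cut_out(thing,cam):
        ys,xs=np.nonzero(r['mask']); w=pts(c,np.c_[xs,ys]); w=w[(w[:,2]>zlo)&(w[:,2]<zhi)]
        if len(w)<20: continue
        (x,y),rad=cv2.minEnclosingCircle(w[:,:2].astype(np.float32)); 
        m=ray_at(c,[[r['position'][0]*640,r['position'][1]*480]],(zlo+zhi)/2)[0]
        print(thing,cam,round(r['confidence'],2),'circ',round(x,1),round(y,1),round(rad,1),'med',np.median(w,0).round(1),'ray',m.round(1),len(w))
def go(x,y,tcpz,yawdir=None):
    """print tool-frame delta to put tool axis at x,y, TCP z; yawdir = world angle (deg) of finger closing line"""
    s=get_state(); Rm=rot(s['orientation']); d=Rm.T@(np.array([x,y,tcpz])-s['position'])
    ty=np.degrees(np.arctan2(Rm[1,1],Rm[0,1])); out=''
    if yawdir is not None:
        dy=(yawdir-ty+90)%180-90; out=f'yaw {-dy:.1f} (toolz down; alt {-dy+180 if dy>0 else -dy-180:.1f})'
    print('delta',d.round(1),out,'| pos',s['position'].round(1),'tooly dir',round(ty,1),'q6',round(s['joint_pos'][5],2),'w',round(s['width'],1),'F',s['wrist_force'].round(1),'t',round(s['time'],1))
E
python3 - <<'E'
from h import *
for n in ['scene','top']:
    c=camera(n)
    ys,xs=np.mgrid[0:480,0:640]; px=np.c_[xs.ravel(),ys.ravel()]; z=c['z_map'].ravel()>0
    w=pts(c,px); reg=(w[:,0]>370)&(w[:,0]<690)&(w[:,1]>-60)&(w[:,1]<140); px=px[z]
    f=c['color'].reshape(-1,3)[z.nonzero()] if 0 else c['color'][px[:,1],px[:,0]].astype(int)
    p=w[reg&(w[:,2]>6.5)&(w[:,2]<13)]
    im=np.zeros((640,640),np.uint8)
    for a in p: cv2.circle(im,(int((a[0]-370)*2),int((a[1]+60)*2)),4,255,-1)
    im=cv2.erode(im,np.ones((7,7)))
    cs=max(cv2.findContours(im,0,2)[0],key=cv2.contourArea); r=cv2.minAreaRect(cs)
    print(n,'plate',np.array(r[0])/2+[370,-60],np.array(r[1])/2,r[2])
    b=w[reg&(w[:,2]>45)&(w[:,2]<57)&(w[:,0]<590)]; print('z50', len(b))
    for lo,hi in[(380,470),(470,580)]:
        q=b[(b[:,0]>lo)&(b[:,0]<hi)]
        if len(q):print(lo,len(q),q.mean(0).round(1),q.min(0).round(),q.max(0).round(),cv2.minEnclosingCircle(q[:,:2].astype(np.float32)))
    g=w[(w[:,2]>56)&(w[:,2]<73)&(w[:,0]>570)&(w[:,0]<690)&(w[:,1]>0)&(w[:,1]<240)]
    print('arm',cv2.minAreaRect(g[:,:2].astype(np.float32)))
    for t,h in [('lens_mid',10),('spacer_mid',8),('filter_red_mid',7),('filter_green_mid',7),('filter_blue_mid',7)]: disc(t,n,c,h-5,h+4)
go(445,-324,300,90)
E
```

```text
scene plate [459.69223785  34.21905518] [144.12860107  87.20603943] 3.7313973903656006
z50 135
380 30 [414.3  52.1  51.3] [410.  47.  45.] [419.  59.  56.] ((414.58953857421875, 52.85577392578125), 5.884990692138672)
470 105 [531.6  41.4  50.7] [497.  22.  45.] [560.  61.  55.] ((529.3643798828125, 42.687950134277344), 32.95674133300781)
arm ((627.8095703125, 121.34908294677734), (186.08071899414062, 65.88237762451172), 61.166351318359375)
lens_mid scene 0.66 circ 447.6 -323.2 20.9 med [ 446.5 -324.1    8. ] ray [ 439.2 -326.3    9.5] 362
filter_red_mid scene 0.82 circ 561.3 -344.6 20.7 med [ 561.5 -344.5    4.7] ray [ 560.1 -346.4    6.5] 306
filter_green_mid scene 0.72 circ 654.0 -256.6 21.3 med [ 654.2 -256.3    4.8] ray [ 651.1 -260.4    6.5] 217
filter_blue_mid scene 0.78 circ 548.9 -222.4 21.3 med [ 548.3 -222.1    4.7] ray [ 551.3 -222.8    6.5] 249
filter_blue_mid scene 0.24 circ 557.1 333.5 24.5 med [547.9 317.    6.9] ray [586.5 390.9   6.5] 41
top plate [477.07002258  36.10633087] [41.03942871 61.69578552] 30.068584442138672
z50 89
380 11 [415.8  54.6  52.5] [413.  50.  47
[... 161 characters left out ...]
8, 43.56324005126953), 31.186800003051758)
arm ((625.1834106445312, 123.8623275756836), (187.25393676757812, 66.39553833007812), 84.81148529052734)
lens_mid top 0.45 circ 447.8 -322.3 20.5 med [ 446.9 -322.5    8.1] ray [ 440.3 -328.     9.5] 139
filter_red_mid top 0.67 circ 561.8 -343.9 19.6 med [ 564.2 -343.9    4.9] ray [ 567.7 -351.7    6.5] 107
filter_red_mid top 0.58 circ 517.6 58.3 139.4 med [496.3  37.4   8.1] ray [541.8  42.4   6.5] 1963
filter_blue_mid top 0.61 circ 549.1 -220.6 20.3 med [ 549.6 -221.1    5. ] ray [ 547.3 -224.4    6.5] 122
delta [-505.4 -743.1  104.7] yaw -12.7 (toolz down; alt 167.3) | pos [115.5 512.1 404.7] tooly dir 77.3 q6 1.57 w 85.5 F [ 0.3 -0.4  0.1] t 2.6
```

Request:
servo_tool(
  increments=[
    {"delta_pos": [-505, -743, 75], "yaw": -7.7, "grip": 90},
    {"delta_pos": [-505, -743, 75], "yaw": -7.7, "grip": 90},
    {"delta_pos": [-505, -743, 75], "yaw": -7.7, "grip": 90},
    {"delta_pos": [-505, -743, 75], "yaw": -7.7, "grip": 90},
    {"delta_pos": [-505, -743, 75], "yaw": -7.7, "grip": 90},
    {"delta_pos": [-505, -743, 75], "yaw": -7.7, "grip": 90},
    {"delta_pos": [-505, -743, 75], "yaw": -7.7, "grip": 90},
    {"delta_pos": [-505, -743, 75], "yaw": -7.7, "grip": 90},
    {"delta_pos": [-505, -743, 75], "yaw": -7.7, "grip": 90},
    {"delta_pos": [-505, -743, 75], "yaw": -7.7, "grip": 90},
    {"delta_pos": [-505, -743, 75], "yaw": -7.7, "grip": 90},
    {"delta_pos": [-505, -743, 75], "yaw": -7.7, "grip": 90},
  ],
  squeeze=40,
)

```text
time: 3.6
position: [295.3, 54.9, 364.1]
orientation: [0.137, 3.137, 0.001]
wrist_force: [1.5, 1.3, 0.2]
width: 55.4
grasp_force: 0.0
```

```bash
python3 -c "
from h import *
go(447,-323,270,85)"
```

```text
delta [-183.9 -363.3   94.2] yaw 0.0 (toolz down; alt -180.0) | pos [295.3  54.9 364.1] tooly dir 85.0 q6 0.27 w 55.4 F [1.5 1.3 0.2] t 3.6
```

Request:
servo_tool(
  increments=[
    {"delta_pos": [-184, -363, 94], "yaw": 0, "grip": 90},
    {"delta_pos": [-184, -363, 94], "yaw": 0, "grip": 90},
    {"delta_pos": [-184, -363, 94], "yaw": 0, "grip": 90},
    {"delta_pos": [-184, -363, 94], "yaw": 0, "grip": 90},
    {"delta_pos": [-184, -363, 94], "yaw": 0, "grip": 90},
    {"delta_pos": [-184, -363, 94], "yaw": 0, "grip": 90},
    {"delta_pos": [-184, -363, 94], "yaw": 0, "grip": 90},
    {"delta_pos": [-184, -363, 94], "yaw": 0, "grip": 90},
    {"delta_pos": [-184, -363, 94], "yaw": 0, "grip": 90},
    {"delta_pos": [-184, -363, 94], "yaw": 0, "grip": 90},
    {"delta_pos": [-184, -363, 94], "yaw": 0, "grip": 90},
    {"delta_pos": [-184, -363, 94], "yaw": 0, "grip": 90},
  ],
)

```text
time: 4.6
position: [447.2, -322.7, 268.4]
orientation: [-0.141, -3.137, -0.001]
wrist_force: [-0.3, 0.2, -0.5]
width: 55.1
grasp_force: 0.0
```

```bash
python3 - <<'E'
from h import *
c=camera('wrist'); cv2.imwrite('pics/w1.png',c['color']); print(c['vfov'],c['cx'],c['cy'],c['position'],c['orientation'])
disc('lens_mid','wrist',c,4,14)
disc('filter_red_mid','wrist',c,3,11)
disc('spacer_mid','wrist',c,3,12)
go(447,-323,175,85)
E
```

```text
70.77060558322368 322.83209119733357 232.5386749278098 [ 372.71236785 -317.03589094  238.25844624] [-0.23662181 -0.21779282  1.46927167]
lens_mid wrist 0.81 circ 448.7 -324.6 20.4 med [ 447.8 -324.7    9.4] ray [ 448.3 -325.1    9. ] 2435
filter_red_mid wrist 0.57 circ 563.2 -347.1 21.1 med [ 563.1 -346.6    5.7] ray [ 561.6 -344.6    7. ] 1706
spacer_mid wrist 0.94 circ 419.6 -198.3 20.3 med [ 418.9 -198.6    8.1] ray [ 425.3 -191.4    7.5] 1903
delta [-0.6 -3.1 95.4] yaw 0.0 (toolz down; alt -180.0) | pos [ 446.6 -319.9  270.4] tooly dir 85.0 q6 -0.53 w 55.0 F [ 0.5  0.3 -0.3] t 4.8
```

View pics/w1.png

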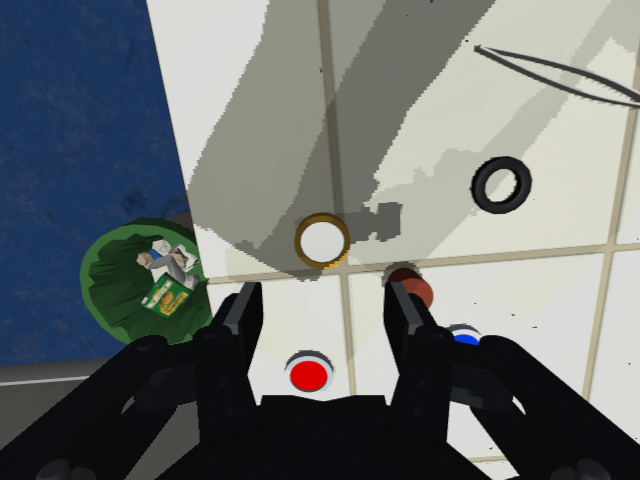

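The wrist view shows the lens rim at (322,240), the spacer at (501,185) and the red filter at (309,373). The fingertips are near (245,285) and (403,285), so I'll read their depth.

```bash
python3 - <<'E'
from h import *
c=camera('wrist'); s=get_state()
ys,xs=np.mgrid[260:330,200:450]; w=pts(c,np.c_[xs.ravel(),ys.ravel()]); t=(w-s['position'])@rot(s['orientation'])
t=t[(t[:,2]<190)&(abs(t[:,0])<16)]
for sgn in (1,-1):
    q=t[t[:,1]*sgn>0]; print(sgn,len(q),'max toolz',np.percentile(q[:,2],[90,98,100]).round(1),'y range',q[:,1].min().round(1),q[:,1].max().round(1))
disc('lens_mid','wrist',c,4,14)
go(448,-324,176,85)
E
```

```text
1 1918 max toolz [161.8 166.8 169.8] y range 26.1 40.2
-1 1920 max toolz [161.9 166.5 169.6] y range -42.5 -28.4
lens_mid wrist 0.94 circ 448.8 -324.5 20.5 med [ 447.9 -324.7    9.4] ray [ 448.3 -323.9    9. ] 2395
delta [-1.5 -4.  94.6] yaw 0.1 (toolz down; alt -179.9) | pos [ 446.8 -319.9  270.6] tooly dir 85.1 q6 -0.54 w 55.6 F [ 1.2  0.1 -0.4] t 4.9
```

Request:
servo_tool(
  increments=[
    {"delta_pos": [-1.7, -4.4, 40], "yaw": 0, "grip": 90},
    {"delta_pos": [-1.7, -4.4, 75], "yaw": 0, "grip": 90},
    {"delta_pos": [-1.7, -4.4, 92], "yaw": 0, "grip": 90},
    {"delta_pos": [-1.7, -4.4, 96.5], "yaw": 0, "grip": 90},
    {"delta_pos": [-1.7, -4.4, 96.5], "yaw": 0, "grip": 90},
    {"delta_pos": [-1.7, -4.4, 96.5], "yaw": 0, "grip": 200},
    {"delta_pos": [-1.7, -4.4, 96.5], "yaw": 0, "grip": 200},
    {"delta_pos": [-1.7, -4.4, 96.5], "yaw": 0, "grip": 200},
    {"delta_pos": [-1.7, -4.4, 96.5], "yaw": 0, "grip": 200},
    {"delta_pos": [-1.7, -4.4, 96.5], "yaw": 0, "grip": 200},
    {"delta_pos": [-1.7, -4.4, 96.5], "yaw": 0, "grip": 200},
  ],
)

```text
time: 5.82
position: [448.9, -325.7, 175.3]
orientation: [0.137, 3.136, -0.002]
wrist_force: [-0.6, 2.5, 8.2]
width: 37.8
grasp_force: 40.5
```

```bash
python3 -c "
from h import *
go(529.3,43,300,85)"
```

```text
delta [ -48.4  374.1 -125.1] yaw 0.0 (toolz down; alt -180.0) | pos [ 448.9 -325.7  175.3] tooly dir 85.0 q6 -0.54 w 37.8 F [-0.6  2.5  8.2] t 5.8
```

Request:
servo_tool(
  increments=[
    {"delta_pos": [0, 0, -40], "yaw": 0, "grip": 200},
    {"delta_pos": [0, 0, -80], "yaw": 0, "grip": 200},
    {"delta_pos": [-48, 374, -125], "yaw": 0, "grip": 200},
    {"delta_pos": [-48, 374, -125], "yaw": 0, "grip": 200},
    {"delta_pos": [-48, 374, -125], "yaw": 0, "grip": 200},
    {"delta_pos": [-48, 374, -125], "yaw": 0, "grip": 200},
    {"delta_pos": [-48, 374, -125], "yaw": 0, "grip": 200},
    {"delta_pos": [-48, 374, -125], "yaw": 0, "grip": 200},
    {"delta_pos": [-48, 374, -125], "yaw": 0, "grip": 200},
    {"delta_pos": [-48, 374, -125], "yaw": 0, "grip": 200},
    {"delta_pos": [-48, 374, -125], "yaw": 0, "grip": 200},
    {"delta_pos": [-48, 374, -125], "yaw": 0, "grip": 200},
  ],
)

```text
time: 6.82
position: [530.1, 48.3, 300.4]
orientation: [0.13, 3.135, 0.004]
wrist_force: [-0.1, -0.3, -0.4]
width: 37.4
grasp_force: 40.5
```

Request:
servo_tool(
  increments=[
    {"delta_pos": [0, 0, 0], "yaw": 0, "grip": 200},
    {"delta_pos": [0, 0, 0], "yaw": 0, "grip": 200},
    {"delta_pos": [0, 0, 0], "yaw": 0, "grip": 200},
  ],
)

```text
time: 7.07
position: [528.4, 42.0, 298.5]
orientation: [-0.139, -3.138, 0.001]
wrist_force: [0.3, -0.9, 0.1]
width: 37.8
grasp_force: 40.5
```

```bash
python3 - <<'E'
from h import *
c=camera('wrist'); s=get_state(); cv2.imwrite('pics/w2.png',c['color'])
ys,xs=np.mgrid[0:480,0:640]; w=pts(c,np.c_[xs.ravel(),ys.ravel()])
d=np.hypot(w[:,0]-529,w[:,1]-43)
top=w[(abs(w[:,2]-52)<3)&(d<45)]
print('top',len(top),top.mean(0),top.min(0),top.max(0),cv2.fitEllipse(top[:,:2].astype(np.float32)))
print(cv2.minEnclosingCircle(top[:,:2].astype(np.float32)))
k=w[(abs(w[:,2]-54)<4)&(np.hypot(w[:,0]-415,w[:,1]-53)<20)]; print('keeper',len(k),k.mean(0) if len(k) else '')
disc('lens_mid','wrist',c,60,250)
p=w[(abs(w[:,2]-10)<2.5)&(w[:,0]>370)&(w[:,0]<680)&(abs(w[:,1]-43)<90)]
print('plate',p.min(0),p.max(0))
go(529.3,43,250,85)
np.savez('w2.npz',z=c['z_map'],col=c['color'],vfov=c['vfov'],cx=c['cx'],cy=c['cy'],position=c['position'],orientation=c['orientation'])
E
```

```text
top 548 [503.30227785  41.49437534  53.10788887] [498.17575034  21.85700821  49.06575926] [510.07223125  61.44706694  54.99509939] ((506.2137451171875, 41.54805374145508), (12.811302185058594, 32.44583511352539), 0.3841756284236908)
((505.5730285644531, 41.65203857421875), 19.79539680480957)
keeper 300 [416.74894541  51.94515594  55.34511495]
lens_mid wrist 0.63 circ 580.3 93.5 75.1 med [638.6 111.6 108.8] ray [579.1  91.7 155. ] 1257
lens_mid wrist 0.58 circ 528.0 40.8 20.6 med [526.   41.  132.5] ray [514.2  42.8 155. ] 6150
plate [390.62184186  -9.14548511   7.52855215] [646.01424546  91.99257667  12.49831866]
delta [-0.7  1.5 48.4] yaw -0.1 (toolz down; alt 179.9) | pos [528.4  41.6 298.4] tooly dir 84.9 q6 0.17 w 37.4 F [-0.3 -0.1 -1.7] t 7.2
```

View pics/w2.png

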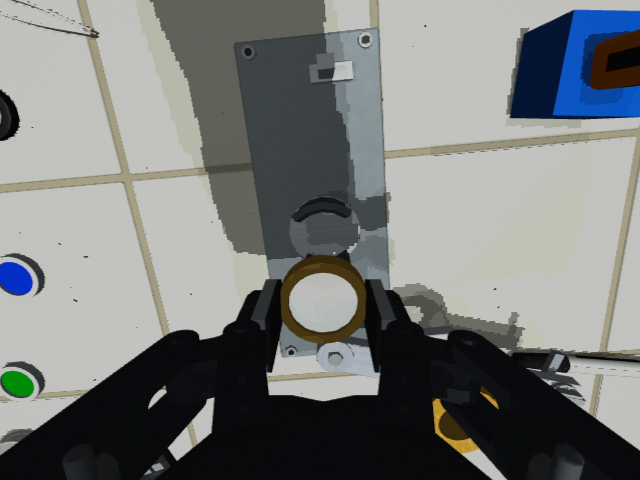

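The lens sits centred in the fingers. The plate shows with screws at (248,51), (365,40) and (291,351), and the barrel's near wall arc is around (322,205). I'll fit the head pose from these.

```bash
python3 - <<'E'
from h import *
d=np.load('w2.npz'); c={k:d[k] for k in d}; c['z_map']=d['z']
print('screws',ray_at(c,[[248,51],[365,40],[291,351]],11).round(1).tolist())
ys,xs=np.mgrid[0:480,0:640]; w=pts(c,np.c_[xs.ravel(),ys.ravel()])
p=w[(abs(w[:,2]-10)<2.0)&(w[:,0]>380)&(w[:,0]<500)&(abs(w[:,1]-43)<90)]
# edges: for bins in x, min and max y
E=[]
for x in range(400,495,5):
    q=p[(p[:,0]>=x)&(p[:,0]<x+5)]
    if len(q)>10: E.append((x+2.5,q[:,1].min(),q[:,1].max()))
E=np.array(E); 
for j in (1,2): 
    k=np.polyfit(E[:,0],E[:,j],1); k=np.polyfit(*(E[abs(np.polyval(k,E[:,0])-E[:,j])<2][:,[0,j]].T),1); print('edge',np.degrees(np.arctan(k[0])),np.polyval(k,[416,529]))
q=w[(w[:,2]>47)&(w[:,2]<58)&(np.hypot(w[:,0]-529,w[:,1]-43)<45)&(w[:,0]<520)]
from scipy.optimize import least_squares
ang=np.degrees(np.arctan2(q[:,1]-43,q[:,0]-529)); 
o=[];i=[]
A=np.arctan2(q[:,1]-42,q[:,0]-529); r=np.hypot(q[:,0]-529,q[:,1]-42)
for a in np.linspace(-np.pi,np.pi,73):
    m=abs((A-a+np.pi)%(2*np.pi)-np.pi)<0.044
    if m.sum()>5: o.append(q[m][np.argmax(r[m])][:2]); i.append(q[m][np.argmin(r[m])][:2])
for n,s in(('out',o),('in',i)):
    s=np.array(s); f=least_squares(lambda v:np.hypot(s[:,0]-v[0],s[:,1]-v[1])-v[2],[529,42,28],loss='soft_l1'); print(n,len(s),f.x.round(1),f.cost)
E
```

```text
screws [[398.0, 1.0, 11.0], [398.3, 81.1, 11.0], [639.0, 2.6, 11.0]]
edge 0.36726610672785814 [-8.97928267 -8.25494243]
edge 0.34145397120012255 [90.62287001 91.29630103]
out 18 [529.   41.7  30.8] 0.086970766730881
in 18 [527.9  41.8  22.4] 0.8123876923544247
```

Request:
servo_tool(
  increments=[
    {"delta_pos": [-0.6, 0.4, 20], "yaw": -5.4, "grip": 200},
    {"delta_pos": [-0.6, 0.4, 50], "yaw": -5.4, "grip": 200},
    {"delta_pos": [-0.6, 0.4, 65], "yaw": -5.4, "grip": 200},
    {"delta_pos": [-0.6, 0.4, 65], "yaw": -5.4, "grip": 200},
    {"delta_pos": [-0.6, 0.4, 80], "yaw": -5.4, "grip": 200},
    {"delta_pos": [-0.6, 0.4, 95], "yaw": -5.4, "grip": 200},
    {"delta_pos": [-0.6, 0.4, 105], "yaw": -5.4, "grip": 200},
    {"delta_pos": [-0.6, 0.4, 108], "yaw": -5.4, "grip": 200},
    {"delta_pos": [-0.6, 0.4, 108], "yaw": -5.4, "grip": 200},
  ],
)

```text
time: 7.92
position: [529.3, 42.8, 190.2]
orientation: [0.009, -3.141, 0.0]
wrist_force: [0.6, -0.2, 0.2]
width: 37.4
grasp_force: 40.5
```

Request:
servo_tool(
  increments=[
    {"delta_pos": [0, 0, 0], "yaw": 0, "grip": 90},
    {"delta_pos": [0, 0, 0], "yaw": 0, "grip": 90},
    {"delta_pos": [0, 0, 0], "yaw": 0, "grip": 90},
    {"delta_pos": [0, 0, -20], "yaw": 0, "grip": 90},
    {"delta_pos": [0, 0, -60], "yaw": 0, "grip": 90},
    {"delta_pos": [0, 0, -110], "yaw": 0, "grip": 90},
    {"delta_pos": [0, 0, -110], "yaw": 0, "grip": 90},
    {"delta_pos": [0, 0, -110], "yaw": 0, "grip": 90},
    {"delta_pos": [0, 0, -110], "yaw": 0, "grip": 90},
  ],
)

```text
time: 8.67
position: [529.5, 43.3, 301.1]
orientation: [-0.011, 3.139, 0.0]
wrist_force: [0.5, -0.1, -0.3]
width: 55.4
grasp_force: 0.0
```

```bash
python3 - <<'E'
from h import *
c=camera('wrist'); cv2.imwrite('pics/w3.png',c['color'])
disc('lens_mid','wrist',c,10,60)
go(419.3,-198.5,250,90)
E
```

```text
lens_mid wrist 0.57 circ 528.6 41.5 22.9 med [529.3  41.8  23.4] ray [526.8  43.5  35. ] 2004
delta [ 111.2 -241.    49.6] yaw 0.4 (toolz down; alt -179.6) | pos [528.9  43.3 299.3] tooly dir 90.4 q6 0.07 w 55.0 F [-0.2  0.3  0.5] t 8.8
```

View pics/w3.png

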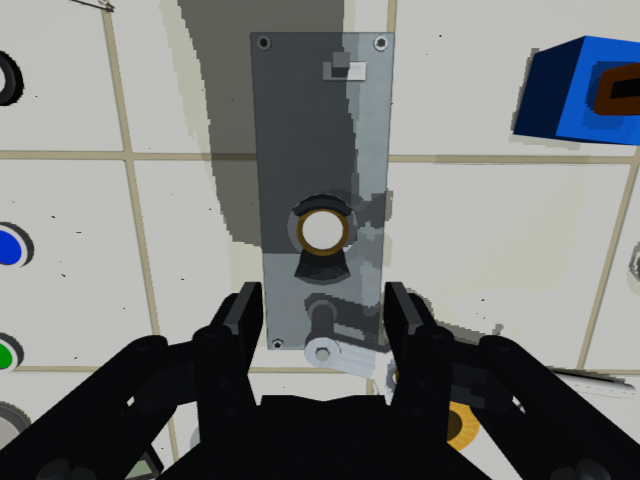

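The lens lies flat in the barrel, its white glass at (322,230), with its top at about 23.4 mm. Now the spacer.

Request:
servo_tool(
  increments=[
    {"delta_pos": [111, -241, 0], "yaw": 0, "grip": 90},
    {"delta_pos": [111, -241, 0], "yaw": 0, "grip": 90},
    {"delta_pos": [111, -241, 0], "yaw": 0, "grip": 90},
    {"delta_pos": [111, -241, 0], "yaw": 0, "grip": 90},
    {"delta_pos": [111, -241, 50], "yaw": 0, "grip": 90},
    {"delta_pos": [111, -241, 50], "yaw": 0, "grip": 90},
    {"delta_pos": [111, -241, 50], "yaw": 0, "grip": 90},
    {"delta_pos": [111, -241, 50], "yaw": 0, "grip": 90},
    {"delta_pos": [111, -241, 50], "yaw": 0, "grip": 90},
    {"delta_pos": [111, -241, 50], "yaw": 0, "grip": 90},
  ],
)

```text
time: 9.6
position: [419.9, -198.2, 249.7]
orientation: [0.01, -3.14, -0.001]
wrist_force: [0.2, 1.1, 0.4]
width: 55.2
grasp_force: 0.0
```

```bash
python3 - <<'E'
from h import *
c=camera('wrist')
disc('spacer_mid','wrist',c,3,12)
go(419.3,-198.5,177,90)
E
```

```text
spacer_mid wrist 0.75 circ 419.9 -197.9 19.9 med [ 418.8 -198.     8.2] ray [ 411.  -195.9    7.5] 1794
delta [ 1.2 -0.8 73.4] yaw 0.5 (toolz down; alt -179.5) | pos [ 420.5 -197.7  250.4] tooly dir 90.5 q6 -0.45 w 55.2 F [0.3 0.9 0.1] t 9.7
```

Request:
servo_tool(
  increments=[
    {"delta_pos": [1, -0.5, 40], "yaw": 0, "grip": 90},
    {"delta_pos": [1, -0.5, 68], "yaw": 0, "grip": 90},
    {"delta_pos": [1, -0.5, 73.4], "yaw": 0, "grip": 90},
    {"delta_pos": [1, -0.5, 73.4], "yaw": 0, "grip": 90},
    {"delta_pos": [1, -0.5, 73.4], "yaw": 0, "grip": 200},
    {"delta_pos": [1, -0.5, 73.4], "yaw": 0, "grip": 200},
    {"delta_pos": [1, -0.5, 73.4], "yaw": 0, "grip": 200},
    {"delta_pos": [1, -0.5, 73.4], "yaw": 0, "grip": 200},
    {"delta_pos": [1, -0.5, 73.4], "yaw": 0, "grip": 200},
    {"delta_pos": [1, -0.5, 33], "yaw": 0, "grip": 200},
    {"delta_pos": [1, -0.5, -7], "yaw": 0, "grip": 200},
    {"delta_pos": [1, -0.5, -30], "yaw": 0, "grip": 200},
  ],
)

```text
time: 10.7
position: [419.6, -199.2, 284.7]
orientation: [-0.011, 3.138, -0.003]
wrist_force: [1.2, -0.0, -0.1]
width: 36.0
grasp_force: 39.9
```

```bash
python3 -c "
from h import *
go(529.1,42,280,90.3)"
```

```text
delta [-111.1  240.5    4.6] yaw 0.1 (toolz down; alt -179.9) | pos [ 419.6 -199.2  284.7] tooly dir 90.4 q6 -0.45 w 36.0 F [ 1.2 -0.  -0.1] t 10.7
```

Request:
servo_tool(
  increments=[
    {"delta_pos": [-110, 240, 0], "yaw": 0, "grip": 200},
    {"delta_pos": [-110, 240, 0], "yaw": 0, "grip": 200},
    {"delta_pos": [-110, 240, 0], "yaw": 0, "grip": 200},
    {"delta_pos": [-110, 240, 0], "yaw": 0, "grip": 200},
    {"delta_pos": [-110, 240, 0], "yaw": 0, "grip": 200},
    {"delta_pos": [-110, 240, 0], "yaw": 0, "grip": 200},
    {"delta_pos": [-110, 240, 0], "yaw": 0, "grip": 200},
    {"delta_pos": [-110, 240, 0], "yaw": 0, "grip": 200},
    {"delta_pos": [-110, 240, 0], "yaw": 0, "grip": 200},
    {"delta_pos": [-110, 240, 0], "yaw": 0, "grip": 200},
  ],
)

```text
time: 11.53
position: [526.9, 41.1, 280.7]
orientation: [0.01, -3.142, 0.001]
wrist_force: [0.1, -0.1, 0.1]
width: 36.0
grasp_force: 40.0
```

```bash
python3 - <<'E'
from h import *
c=camera('wrist'); s=get_state()
disc('spacer_mid','wrist',c,70,250)
for r in cut_out('spacer_mid','wrist')[:1]:
    ys,xs=np.nonzero(r['mask']); w=pts(c,np.c_[xs,ys]); t=(w-s['position'])@rot(s['orientation']); print(np.percentile(t,[1,50,99],axis=0).round(1))
go(529.1,42,199,90.3)
E
```

```text
spacer_mid wrist 0.59 circ 526.7 39.8 20.1 med [524.9  40.  110.1] ray [505.4  41.6 160. ] 3637
[[-18.  -18.3 169.2]
 [  1.9  -0.5 170.6]
 [ 19.6  16.7 176.5]]
delta [-2.1  1.5 81.6] yaw -0.0 (toolz down; alt 180.0) | pos [527.   40.5 280.6] tooly dir 90.3 q6 0.07 w 35.9 F [ 0.2  0.1 -1. ] t 11.7
```

Request:
servo_tool(
  increments=[
    {"delta_pos": [-2.2, 1.6, 20], "yaw": 0, "grip": 200},
    {"delta_pos": [-2.2, 1.6, 35], "yaw": 0, "grip": 200},
    {"delta_pos": [-2.2, 1.6, 50], "yaw": 0, "grip": 200},
    {"delta_pos": [-2.2, 1.6, 65], "yaw": 0, "grip": 200},
    {"delta_pos": [-2.2, 1.6, 76], "yaw": 0, "grip": 200},
    {"delta_pos": [-2.2, 1.6, 79], "yaw": 0, "grip": 200},
    {"delta_pos": [-2.2, 1.6, 79], "yaw": 0, "grip": 200},
    {"delta_pos": [-2.2, 1.6, 79], "yaw": 0, "grip": 200},
  ],
)

```text
time: 12.35
position: [529.5, 42.6, 201.7]
orientation: [-0.009, 3.142, -0.0]
wrist_force: [-1.0, 0.3, -0.4]
width: 35.6
grasp_force: 59.8
```

Request:
servo_tool(
  increments=[
    {"delta_pos": [0, 0, 0], "yaw": 0, "grip": 90},
    {"delta_pos": [0, 0, 0], "yaw": 0, "grip": 90},
    {"delta_pos": [0, 0, 0], "yaw": 0, "grip": 90},
    {"delta_pos": [0, 0, -20], "yaw": 0, "grip": 90},
    {"delta_pos": [0, 0, -60], "yaw": 0, "grip": 90},
    {"delta_pos": [0, 0, -100], "yaw": 0, "grip": 90},
    {"delta_pos": [0, 0, -100], "yaw": 0, "grip": 90},
    {"delta_pos": [0, 0, -100], "yaw": 0, "grip": 90},
  ],
)

```text
time: 13.02
position: [530.4, 43.5, 304.0]
orientation: [-0.011, 3.136, 0.0]
wrist_force: [0.1, -0.1, -0.2]
width: 55.3
grasp_force: 0.0
```

```bash
python3 - <<'E'
from h import *
c=camera('wrist'); cv2.imwrite('pics/w4.png',c['color'])
disc('spacer_mid','wrist',c,10,60)
c2=camera('scene')
disc('filter_blue_mid','scene',c2,3,11)
disc('filter_red_mid','scene',c2,3,11)
disc('filter_green_mid','scene',c2,3,11)
go(549,-222.5,250,90)
E
```

```text
spacer_mid wrist 0.78 circ 529.7 38.3 22.4 med [528.9  41.2  32.2] ray [537.2  37.   35. ] 1333
spacer_mid wrist 0.48 circ 518.1 42.1 134.8 med [483.   41.5  10.8] ray [493.3  47.   35. ] 28157
filter_blue_mid scene 0.75 circ 548.1 -221.9 21.5 med [ 549.  -221.6    5.2] ray [ 538.4 -223.9    7. ] 221
filter_blue_mid scene 0.27 circ 562.3 -345.0 21.1 med [ 561.  -345.2    5.2] ray [ 556.2 -347.4    7. ] 282
filter_blue_mid scene 0.25 circ 652.3 -370.2 28.3 med [ 632.7 -375.2    7.3] ray [ 667.9 -365.2    7. ] 76
filter_red_mid scene 0.74 circ 562.3 -344.9 21.1 med [ 560.3 -344.9    5.1] ray [ 559.2 -343.1    7. ] 275
filter_green_mid scene 0.52 circ 653.3 -256.3 21.2 med [ 652.6 -256.6    4.8] ray [ 653.  -257.6    7. ] 195
delta [ -18.1 -266.    50.2] yaw 0.4 (toolz down; alt -179.6) | pos [529.2  43.4 300.2] tooly dir 90.4 q6 0.07 w 55.3 F [-0.2  0.1  0.2] t 13.3
```

Request:
servo_tool(
  increments=[
    {"delta_pos": [-18.6, -266.2, 0], "yaw": 0, "grip": 90},
    {"delta_pos": [-18.6, -266.2, 0], "yaw": 0, "grip": 90},
    {"delta_pos": [-18.6, -266.2, 0], "yaw": 0, "grip": 90},
    {"delta_pos": [-18.6, -266.2, 0], "yaw": 0, "grip": 90},
    {"delta_pos": [-18.6, -266.2, 40], "yaw": 0, "grip": 90},
    {"delta_pos": [-18.6, -266.2, 60], "yaw": 0, "grip": 90},
    {"delta_pos": [-18.6, -266.2, 80], "yaw": 0, "grip": 90},
    {"delta_pos": [-18.6, -266.2, 90], "yaw": 0, "grip": 90},
    {"delta_pos": [-18.6, -266.2, 90], "yaw": 0, "grip": 90},
    {"delta_pos": [-18.6, -266.2, 110], "yaw": 0, "grip": 90},
    {"delta_pos": [-18.6, -266.2, 123], "yaw": 0, "grip": 90},
    {"delta_pos": [-18.6, -266.2, 123], "yaw": 0, "grip": 90},
  ],
)

```text
time: 14.32
position: [549.2, -221.7, 176.6]
orientation: [0.012, -3.138, -0.002]
wrist_force: [0.2, -0.2, -0.6]
width: 55.2
grasp_force: 0.0
```

Request:
servo_tool(
  increments=[
    {"delta_pos": [0, 0, 0], "yaw": 0, "grip": 200},
    {"delta_pos": [0, 0, 0], "yaw": 0, "grip": 200},
    {"delta_pos": [0, 0, 0], "yaw": 0, "grip": 200},
    {"delta_pos": [0, 0, 0], "yaw": 0, "grip": 200},
    {"delta_pos": [0, 0, 0], "yaw": 0, "grip": 200},
    {"delta_pos": [0, 0, -30], "yaw": 0, "grip": 200},
    {"delta_pos": [0, 0, -70], "yaw": 0, "grip": 200},
    {"delta_pos": [0, 0, -100], "yaw": 0, "grip": 200},
    {"delta_pos": [0, 0, -100], "yaw": 0, "grip": 200},
    {"delta_pos": [0, 0, -100], "yaw": 0, "grip": 200},
  ],
)

```text
time: 15.15
position: [550.8, -222.6, 282.1]
orientation: [-0.012, 3.136, -0.004]
wrist_force: [1.0, 0.5, -0.6]
width: 18.6
grasp_force: 0.0
```

```bash
python3 -c "
from h import *
go(529.2,42.2,280,90.3)"
```

```text
delta [ 19.7 265.    1.3] yaw 0.1 (toolz down; alt -179.9) | pos [ 550.8 -222.6  282.1] tooly dir 90.4 q6 -0.39 w 18.6 F [ 1.   0.5 -0.6] t 15.2
```

Request:
servo_tool(
  increments=[
    {"delta_pos": [0, 0, 0], "yaw": 0, "grip": 90},
    {"delta_pos": [0, 0, 0], "yaw": 0, "grip": 90},
    {"delta_pos": [0, 0, 0], "yaw": 0, "grip": 90},
    {"delta_pos": [0, 0, 0], "yaw": 0, "grip": 90},
  ],
)

```text
time: 15.48
position: [549.7, -222.5, 277.5]
orientation: [0.011, -3.14, -0.001]
wrist_force: [-0.6, 0.1, -0.0]
width: 55.2
grasp_force: 0.0
```

```bash
python3 - <<'E'
from h import *
c=camera('wrist'); cv2.imwrite('pics/w5.png',c['color'])
disc('filter_blue_mid','wrist',c,-3,80)
go(549.2,-222.2,175.5,90.3)
E
```

```text
filter_blue_mid wrist 0.7 circ 551.1 -222.9 21.7 med [ 549.7 -223.1    5.8] ray [ 540.9 -221.7   38.5] 2211
delta [  0.5   0.4 102.2] yaw 0.1 (toolz down; alt -179.9) | pos [ 549.8 -222.6  277.7] tooly dir 90.4 q6 -0.39 w 55.3 F [ 0.8 -0.1 -1.3] t 15.6
```

View pics/w5.png

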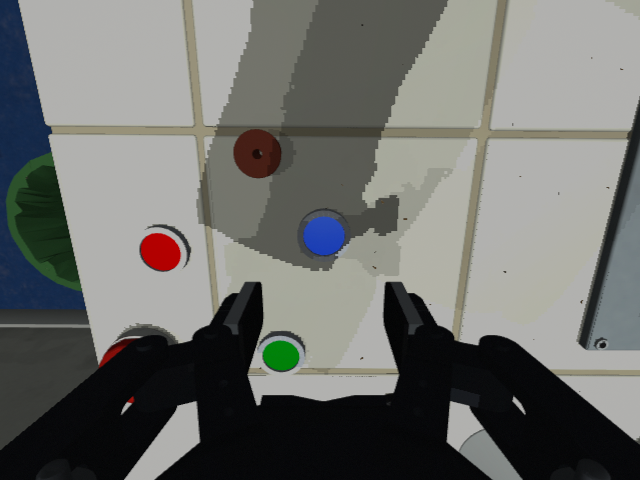

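The blue filter is still in place at (323,233), so the pads were too high and slid off its top. I'll go 3 mm lower.

Request:
servo_tool(
  increments=[
    {"delta_pos": [-0.6, -0.4, 40], "yaw": 0, "grip": 90},
    {"delta_pos": [-0.6, -0.4, 80], "yaw": 0, "grip": 90},
    {"delta_pos": [-0.6, -0.4, 100], "yaw": 0, "grip": 90},
    {"delta_pos": [-0.6, -0.4, 103.7], "yaw": 0, "grip": 90},
    {"delta_pos": [-0.6, -0.4, 103.7], "yaw": 0, "grip": 90},
    {"delta_pos": [-0.6, -0.4, 103.7], "yaw": 0, "grip": 200},
    {"delta_pos": [-0.6, -0.4, 103.7], "yaw": 0, "grip": 200},
    {"delta_pos": [-0.6, -0.4, 103.7], "yaw": 0, "grip": 200},
    {"delta_pos": [-0.6, -0.4, 103.7], "yaw": 0, "grip": 200},
    {"delta_pos": [-0.6, -0.4, 103.7], "yaw": 0, "grip": 200},
  ],
)

```text
time: 16.42
position: [551.3, -223.4, 176.5]
orientation: [-0.011, 3.138, -0.002]
wrist_force: [-0.4, 0.7, 7.5]
width: 36.9
grasp_force: 40.8
```

Request:
servo_tool(
  increments=[
    {"delta_pos": [0, 0, -40], "yaw": 0, "grip": 200},
    {"delta_pos": [0, 0, -80], "yaw": 0, "grip": 200},
    {"delta_pos": [21, 265, -105], "yaw": 0, "grip": 200},
    {"delta_pos": [21, 265, -105], "yaw": 0, "grip": 200},
    {"delta_pos": [21, 265, -105], "yaw": 0, "grip": 200},
    {"delta_pos": [21, 265, -105], "yaw": 0, "grip": 200},
    {"delta_pos": [21, 265, -105], "yaw": 0, "grip": 200},
    {"delta_pos": [21, 265, -105], "yaw": 0, "grip": 200},
    {"delta_pos": [21, 265, -105], "yaw": 0, "grip": 200},
    {"delta_pos": [21, 265, -105], "yaw": 0, "grip": 200},
    {"delta_pos": [21, 265, -105], "yaw": 0, "grip": 200},
    {"delta_pos": [21, 265, -105], "yaw": 0, "grip": 200},
  ],
)

```text
time: 17.42
position: [527.8, 41.5, 280.0]
orientation: [-0.011, 3.141, -0.001]
wrist_force: [0.5, 0.4, -0.2]
width: 36.6
grasp_force: 40.1
```

```bash
cat >> h.py <<'E'
def held(t,lo=70):
    c=camera('wrist'); s=get_state()
    for r in cut_out(t,'wrist')[:2]:
        ys,xs=np.nonzero(r['mask']); w=pts(c,np.c_[xs,ys]); w=w[w[:,2]>lo]
        if len(w)<200: continue
        q=(w-s['position'])@rot(s['orientation']); print(t,round(r['confidence'],2),len(w)); print(np.percentile(q,[1,50,99],axis=0).round(1))
E
python3 - <<'E'
from h import *
held('filter_blue_mid')
go(529.2,42.2,208,90.3)
E
```

```text
filter_blue_mid 0.81 5683
[[-17.5 -18.3 167.7]
 [  2.3  -0.5 170.6]
 [ 21.   17.1 174.9]]
delta [-1.3  1.4 71.7] yaw 0.0 (toolz down; alt -180.0) | pos [527.9  40.8 279.7] tooly dir 90.3 q6 0.07 w 36.9 F [ 0.6  0.6 -1.1] t 17.5
```

Request:
servo_tool(
  increments=[
    {"delta_pos": [-2.2, 1.7, 20], "yaw": 0, "grip": 200},
    {"delta_pos": [-2.2, 1.7, 35], "yaw": 0, "grip": 200},
    {"delta_pos": [-2.2, 1.7, 50], "yaw": 0, "grip": 200},
    {"delta_pos": [-2.2, 1.7, 64], "yaw": 0, "grip": 200},
    {"delta_pos": [-2.2, 1.7, 70], "yaw": 0, "grip": 200},
    {"delta_pos": [-2.2, 1.7, 70], "yaw": 0, "grip": 200},
    {"delta_pos": [-2.2, 1.7, 70], "yaw": 0, "grip": 200},
    {"delta_pos": [-2.2, 1.7, 70], "yaw": 0, "grip": 90},
    {"delta_pos": [-2.2, 1.7, 70], "yaw": 0, "grip": 90},
    {"delta_pos": [-2.2, 1.7, 70], "yaw": 0, "grip": 90},
    {"delta_pos": [-2.2, 1.7, 50], "yaw": 0, "grip": 90},
    {"delta_pos": [-2.2, 1.7, 20], "yaw": 0, "grip": 90},
  ],
)

```text
time: 18.52
position: [528.9, 43.3, 258.1]
orientation: [0.011, -3.137, 0.001]
wrist_force: [1.0, 1.0, 0.5]
width: 55.1
grasp_force: 0.0
```

Request:
servo_tool(
  increments=[
    {"delta_pos": [0, 0, -40], "yaw": 0, "grip": 90},
    {"delta_pos": [0, 0, -40], "yaw": 0, "grip": 90},
    {"delta_pos": [0, 0, -40], "yaw": 0, "grip": 90},
    {"delta_pos": [0, 0, -40], "yaw": 0, "grip": 90},
  ],
)

```text
time: 18.85
position: [529.9, 43.5, 299.7]
orientation: [-0.011, 3.141, -0.0]
wrist_force: [0.4, 0.5, 0.2]
width: 55.3
grasp_force: 0.0
```

```bash
python3 - <<'E'
from h import *
c=camera('wrist'); cv2.imwrite('pics/w6.png',c['color'])
disc('filter_blue_mid','wrist',c,10,60)
go(654,-257,250,90.3)
E
```

```text
delta [-122.5 -301.3   48.5] yaw 0.1 (toolz down; alt -179.9) | pos [529.5  43.5 298.6] tooly dir 90.4 q6 0.08 w 55.3 F [-0.3  1.  -0.5] t 18.9
```

View pics/w6.png

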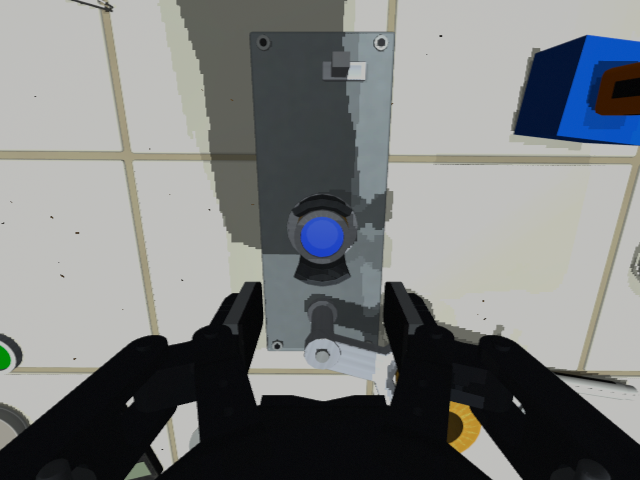

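```bash
python3 - <<'E'
from h import *
c=camera('wrist')
ys,xs=np.mgrid[190:290,270:380]; w=pts(c,np.c_[xs.ravel(),ys.ravel()]); q=w[np.hypot(w[:,0]-529,w[:,1]-42)<16]
print(len(q),np.percentile(q[:,2],[5,25,50,75,95]))
A=np.c_[q[:,:2],np.ones(len(q))]; k=np.linalg.lstsq(A,q[:,2],rcond=None)[0]; print('slope',k)
E
```

```text
1504 [36.2396167  36.85793049 37.32137614 37.81993678 39.09675189]
slope [5.10534420e-03 1.32950244e-02 3.41570683e+01]
```

The blue filter lies flat in the barrel at (322,237), top about 38 mm. Green next.

Request:
servo_tool(
  increments=[
    {"delta_pos": [-122.8, -301.5, 0], "yaw": 0, "grip": 90},
    {"delta_pos": [-122.8, -301.5, 0], "yaw": 0, "grip": 90},
    {"delta_pos": [-122.8, -301.5, 0], "yaw": 0, "grip": 90},
    {"delta_pos": [-122.8, -301.5, 0], "yaw": 0, "grip": 90},
    {"delta_pos": [-122.8, -301.5, 0], "yaw": 0, "grip": 90},
    {"delta_pos": [-122.8, -301.5, 30], "yaw": 0, "grip": 90},
    {"delta_pos": [-122.8, -301.5, 30], "yaw": 0, "grip": 90},
    {"delta_pos": [-122.8, -301.5, 30], "yaw": 0, "grip": 90},
    {"delta_pos": [-122.8, -301.5, 30], "yaw": 0, "grip": 90},
    {"delta_pos": [-122.8, -301.5, 30], "yaw": 0, "grip": 90},
    {"delta_pos": [-122.8, -301.5, 30], "yaw": 0, "grip": 90},
    {"delta_pos": [-122.8, -301.5, 30], "yaw": 0, "grip": 90},
  ],
)

```text
time: 20.0
position: [654.6, -256.2, 269.4]
orientation: [0.012, -3.141, -0.001]
wrist_force: [0.3, -0.4, -0.1]
width: 55.1
grasp_force: 0.0
```

```bash
python3 - <<'E'
from h import *
c=camera('wrist')
disc('filter_green_mid','wrist',c,2,11)
go(654.3,-257.2,174,90.3)
E
```

```text
filter_green_mid wrist 0.71 circ 655.1 -257.8 20.3 med [ 654.6 -257.7    5.8] ray [ 653.  -257.1    6.5] 2326
delta [ 0.5 -1.3 96.2] yaw 0.2 (toolz down; alt -179.8) | pos [ 654.8 -255.9  270.2] tooly dir 90.5 q6 -0.38 w 55.1 F [-0.6  0.   0.5] t 20.1
```

Request:
servo_tool(
  increments=[
    {"delta_pos": [0, -1.7, 40], "yaw": 0, "grip": 90},
    {"delta_pos": [0, -1.7, 80], "yaw": 0, "grip": 90},
    {"delta_pos": [0, -1.7, 93], "yaw": 0, "grip": 90},
    {"delta_pos": [0, -1.7, 96], "yaw": 0, "grip": 90},
    {"delta_pos": [0, -1.7, 96], "yaw": 0, "grip": 200},
    {"delta_pos": [0, -1.7, 96], "yaw": 0, "grip": 200},
    {"delta_pos": [0, -1.7, 96], "yaw": 0, "grip": 200},
    {"delta_pos": [0, -1.7, 96], "yaw": 0, "grip": 200},
    {"delta_pos": [0, -1.7, 96], "yaw": 0, "grip": 200},
    {"delta_pos": [0, -1.7, 96], "yaw": 0, "grip": 200},
    {"delta_pos": [0, -1.7, 60], "yaw": 0, "grip": 200},
    {"delta_pos": [0, -1.7, 20], "yaw": 0, "grip": 200},
  ],
)

```text
time: 21.1
position: [653.7, -258.5, 247.8]
orientation: [0.011, -3.136, -0.003]
wrist_force: [0.6, -1.3, -0.1]
width: 37.3
grasp_force: 40.2
```

Request:
servo_tool(
  increments=[
    {"delta_pos": [125, 298.5, -25], "yaw": 0, "grip": 200},
    {"delta_pos": [125, 298.5, -25], "yaw": 0, "grip": 200},
    {"delta_pos": [125, 298.5, -25], "yaw": 0, "grip": 200},
    {"delta_pos": [125, 298.5, -25], "yaw": 0, "grip": 200},
    {"delta_pos": [125, 298.5, -25], "yaw": 0, "grip": 200},
    {"delta_pos": [125, 298.5, -25], "yaw": 0, "grip": 200},
    {"delta_pos": [125, 298.5, -25], "yaw": 0, "grip": 200},
    {"delta_pos": [125, 298.5, -25], "yaw": 0, "grip": 200},
    {"delta_pos": [125, 298.5, -25], "yaw": 0, "grip": 200},
    {"delta_pos": [125, 298.5, -25], "yaw": 0, "grip": 200},
    {"delta_pos": [125, 298.5, -25], "yaw": 0, "grip": 200},
    {"delta_pos": [125, 298.5, -25], "yaw": 0, "grip": 200},
  ],
)

```text
time: 22.1
position: [528.3, 38.0, 274.7]
orientation: [-0.009, 3.141, -0.0]
wrist_force: [-0.4, -0.3, -0.5]
width: 37.3
grasp_force: 40.3
```

```bash
python3 - <<'E'
from h import *
held('filter_green_mid')
go(529.2,42.2,216.5,90.3)
E
```

```text
filter_green_mid 0.96 5750
[[-18.9 -18.7 166.1]
 [  0.7  -0.7 168.9]
 [ 19.5  16.9 172.8]]
delta [-1.   4.4 58. ] yaw 0.0 (toolz down; alt -180.0) | pos [528.2  37.8 274.5] tooly dir 90.3 q6 0.07 w 37.4 F [ 0.8 -0.7 -0.8] t 22.2
```

Request:
servo_tool(
  increments=[
    {"delta_pos": [-1.3, 4.6, 10], "yaw": 0, "grip": 200},
    {"delta_pos": [-1.3, 4.6, 25], "yaw": 0, "grip": 200},
    {"delta_pos": [-1.3, 4.6, 40], "yaw": 0, "grip": 200},
    {"delta_pos": [-1.3, 4.6, 53], "yaw": 0, "grip": 200},
    {"delta_pos": [-1.3, 4.6, 58.6], "yaw": 0, "grip": 200},
    {"delta_pos": [-1.3, 4.6, 58.6], "yaw": 0, "grip": 200},
    {"delta_pos": [-1.3, 4.6, 58.6], "yaw": 0, "grip": 200},
    {"delta_pos": [-1.3, 4.6, 58.6], "yaw": 0, "grip": 90},
    {"delta_pos": [-1.3, 4.6, 58.6], "yaw": 0, "grip": 90},
    {"delta_pos": [-1.3, 4.6, 58.6], "yaw": 0, "grip": 90},
    {"delta_pos": [-1.3, 4.6, 40], "yaw": 0, "grip": 90},
    {"delta_pos": [-1.3, 4.6, 10], "yaw": 0, "grip": 90},
  ],
)

```text
time: 23.2
position: [528.0, 43.3, 263.0]
orientation: [0.011, -3.136, 0.001]
wrist_force: [-0.1, 0.0, -0.4]
width: 55.3
grasp_force: 0.0
```

Request:
servo_tool(
  increments=[
    {"delta_pos": [0, 0, -36], "yaw": 0, "grip": 90},
    {"delta_pos": [0, 0, -36], "yaw": 0, "grip": 90},
    {"delta_pos": [0, 0, -36], "yaw": 0, "grip": 90},
    {"delta_pos": [0, 0, -36], "yaw": 0, "grip": 90},
  ],
)

```text
time: 23.53
position: [528.9, 43.4, 300.6]
orientation: [-0.011, 3.141, -0.0]
wrist_force: [-0.5, 0.2, 0.7]
width: 55.3
grasp_force: 0.0
```

```bash
cat >> h.py <<'E'
def barrel():
    c=camera('wrist')
    ys,xs=np.mgrid[170:300,260:390]; w=pts(c,np.c_[xs.ravel(),ys.ravel()]); px=np.c_[xs.ravel(),ys.ravel()]
    q=w[np.hypot(w[:,0]-529,w[:,1]-42)<16]
    k=np.linalg.lstsq(np.c_[q[:,:2],np.ones(len(q))],q[:,2],rcond=None)[0]
    print('barrel top z',np.percentile(q[:,2],[5,50,95]).round(1),'slope',k[:2].round(3)); return c
E
python3 - <<'E'
from h import *
c=barrel(); disc('filter_green_mid','wrist',c,35,60)
go(562.8,-345.8,270,90.3)
E
```

```text
barrel top z [43.2 44.3 46.3] slope [-0.016 -0.003]
filter_green_mid wrist 0.69 circ 529.5 42.0 20.3 med [528.7  41.9  44.8] ray [525.3  42.8  47.5] 2505
delta [ -31.5 -389.4   29.7] yaw 0.1 (toolz down; alt -179.9) | pos [528.6  43.4 299.6] tooly dir 90.4 q6 0.08 w 55.1 F [-0.5  0.8  0.2] t 23.6
```

Green is in at (529.5,42), flat. Red next.

Request:
servo_tool(
  increments=[
    {"delta_pos": [-31.5, -389.4, 0], "yaw": 0, "grip": 90},
    {"delta_pos": [-31.5, -389.4, 0], "yaw": 0, "grip": 90},
    {"delta_pos": [-31.5, -389.4, 0], "yaw": 0, "grip": 90},
    {"delta_pos": [-31.5, -389.4, 0], "yaw": 0, "grip": 90},
    {"delta_pos": [-31.5, -389.4, 0], "yaw": 0, "grip": 90},
    {"delta_pos": [-31.5, -389.4, 30], "yaw": 0, "grip": 90},
    {"delta_pos": [-31.5, -389.4, 30], "yaw": 0, "grip": 90},
    {"delta_pos": [-31.5, -389.4, 30], "yaw": 0, "grip": 90},
    {"delta_pos": [-31.5, -389.4, 30], "yaw": 0, "grip": 90},
    {"delta_pos": [-31.5, -389.4, 30], "yaw": 0, "grip": 90},
    {"delta_pos": [-31.5, -389.4, 30], "yaw": 0, "grip": 90},
    {"delta_pos": [-31.5, -389.4, 30], "yaw": 0, "grip": 90},
  ],
)

```text
time: 24.63
position: [562.6, -346.6, 268.6]
orientation: [0.008, -3.139, -0.003]
wrist_force: [0.4, -0.2, -0.4]
width: 55.0
grasp_force: 0.0
```

Request:
servo_tool(
  increments=[
    {"delta_pos": [0, 0, 0], "yaw": 0, "grip": 90},
    {"delta_pos": [0, 0, 0], "yaw": 0, "grip": 90},
    {"delta_pos": [0, 0, 0], "yaw": 0, "grip": 90},
  ],
)

```text
time: 24.88
position: [563.4, -344.4, 271.0]
orientation: [-0.013, 3.142, 0.0]
wrist_force: [0.1, -0.4, -0.6]
width: 55.3
grasp_force: 0.0
```

```bash
python3 - <<'E'
from h import *
c=camera('wrist')
disc('filter_red_mid','wrist',c,2,11)
go(562.8,-345.8,174,90.3)
E
```

```text
filter_red_mid wrist 0.81 circ 563.6 -346.6 20.2 med [ 563.2 -346.6    5.8] ray [ 563.3 -345.7    6.5] 2354
delta [ 0.7 -1.1 97.2] yaw 0.2 (toolz down; alt -179.8) | pos [ 563.5 -344.7  271.2] tooly dir 90.5 q6 -0.56 w 55.1 F [-0.2 -0.2  0.8] t 25.0
```

Request:
servo_tool(
  increments=[
    {"delta_pos": [0.1, -1.7, 40], "yaw": 0, "grip": 90},
    {"delta_pos": [0.1, -1.7, 80], "yaw": 0, "grip": 90},
    {"delta_pos": [0.1, -1.7, 93], "yaw": 0, "grip": 90},
    {"delta_pos": [0.1, -1.7, 97], "yaw": 0, "grip": 90},
    {"delta_pos": [0.1, -1.7, 97], "yaw": 0, "grip": 200},
    {"delta_pos": [0.1, -1.7, 97], "yaw": 0, "grip": 200},
    {"delta_pos": [0.1, -1.7, 97], "yaw": 0, "grip": 200},
    {"delta_pos": [0.1, -1.7, 97], "yaw": 0, "grip": 200},
    {"delta_pos": [0.1, -1.7, 97], "yaw": 0, "grip": 200},
    {"delta_pos": [0.1, -1.7, 97], "yaw": 0, "grip": 200},
    {"delta_pos": [0.1, -1.7, 60], "yaw": 0, "grip": 200},
    {"delta_pos": [0.1, -1.7, 20], "yaw": 0, "grip": 200},
  ],
)

```text
time: 25.98
position: [562.1, -346.9, 249.1]
orientation: [0.011, -3.137, -0.005]
wrist_force: [0.7, 0.3, 0.5]
width: 37.3
grasp_force: 40.3
```

Request:
servo_tool(
  increments=[
    {"delta_pos": [34, 388, -29], "yaw": 0, "grip": 200},
    {"delta_pos": [34, 388, -29], "yaw": 0, "grip": 200},
    {"delta_pos": [34, 388, -29], "yaw": 0, "grip": 200},
    {"delta_pos": [34, 388, -29], "yaw": 0, "grip": 200},
    {"delta_pos": [34, 388, -29], "yaw": 0, "grip": 200},
    {"delta_pos": [34, 388, -29], "yaw": 0, "grip": 200},
    {"delta_pos": [34, 388, -29], "yaw": 0, "grip": 200},
    {"delta_pos": [34, 388, -29], "yaw": 0, "grip": 200},
    {"delta_pos": [34, 388, -29], "yaw": 0, "grip": 200},
    {"delta_pos": [34, 388, -29], "yaw": 0, "grip": 200},
    {"delta_pos": [34, 388, -29], "yaw": 0, "grip": 200},
    {"delta_pos": [34, 388, -29], "yaw": 0, "grip": 200},
  ],
)

```text
time: 26.98
position: [526.4, 41.2, 280.1]
orientation: [-0.015, 3.141, -0.0]
wrist_force: [0.1, -0.2, -0.3]
width: 37.2
grasp_force: 40.4
```

Request:
servo_tool(
  increments=[
    {"delta_pos": [0, 0, 0], "yaw": 0, "grip": 200},
    {"delta_pos": [0, 0, 0], "yaw": 0, "grip": 200},
    {"delta_pos": [0, 0, 0], "yaw": 0, "grip": 200},
  ],
)

```text
time: 27.23
position: [526.6, 39.1, 279.6]
orientation: [0.008, -3.141, 0.0]
wrist_force: [0.2, -0.1, -0.5]
width: 37.7
grasp_force: 40.4
```

```bash
python3 - <<'E'
from h import *
held('filter_red_mid')
go(529.2,42.2,223,90.3)
E
```

```text
filter_red_mid 0.78 5706
[[-18.8 -18.9 165.8]
 [  0.5  -1.  168.5]
 [ 19.2  16.6 172.2]]
delta [-2.6  2.9 56.5] yaw 0.0 (toolz down; alt -180.0) | pos [526.6  39.3 279.5] tooly dir 90.3 q6 0.07 w 37.3 F [-0.3 -0.2 -0.8] t 27.3
```

Request:
servo_tool(
  increments=[
    {"delta_pos": [-2.8, 3.1, 10], "yaw": 0, "grip": 200},
    {"delta_pos": [-2.8, 3.1, 25], "yaw": 0, "grip": 200},
    {"delta_pos": [-2.8, 3.1, 40], "yaw": 0, "grip": 200},
    {"delta_pos": [-2.8, 3.1, 50], "yaw": 0, "grip": 200},
    {"delta_pos": [-2.8, 3.1, 56.7], "yaw": 0, "grip": 200},
    {"delta_pos": [-2.8, 3.1, 56.7], "yaw": 0, "grip": 200},
    {"delta_pos": [-2.8, 3.1, 56.7], "yaw": 0, "grip": 200},
    {"delta_pos": [-2.8, 3.1, 56.7], "yaw": 0, "grip": 90},
    {"delta_pos": [-2.8, 3.1, 56.7], "yaw": 0, "grip": 90},
    {"delta_pos": [-2.8, 3.1, 56.7], "yaw": 0, "grip": 90},
    {"delta_pos": [-2.8, 3.1, 40], "yaw": 0, "grip": 90},
    {"delta_pos": [-2.8, 3.1, 10], "yaw": 0, "grip": 90},
  ],
)

```text
time: 28.33
position: [528.2, 43.3, 268.0]
orientation: [0.011, -3.137, 0.001]
wrist_force: [0.5, -0.5, -0.2]
width: 55.0
grasp_force: 0.0
```

Request:
servo_tool(
  increments=[
    {"delta_pos": [0, 0, -36], "yaw": 0, "grip": 90},
    {"delta_pos": [0, 0, -36], "yaw": 0, "grip": 90},
    {"delta_pos": [0, 0, -36], "yaw": 0, "grip": 90},
    {"delta_pos": [0, 0, -36], "yaw": 0, "grip": 90},
  ],
)

```text
time: 28.67
position: [529.1, 43.4, 305.8]
orientation: [-0.011, 3.141, -0.0]
wrist_force: [-0.2, 0.1, -0.9]
width: 55.1
grasp_force: 0.0
```

```bash
python3 - <<'E'
from h import *
c=barrel(); disc('filter_red_mid','wrist',c,40,65)
c=camera('scene'); s=cv2.resize(c['color'][140:300,200:400],None,fx=4,fy=4,interpolation=cv2.INTER_CUBIC)[:600]; cv2.imwrite('pics/s7.png',s)
# handle pin: points z 75..103 on the bridge excluding ring
ys,xs=np.mgrid[0:480,0:640]; w=pts(c,np.c_[xs.ravel(),ys.ravel()]); 
g=w[(w[:,2]>84)&(w[:,2]<102)&(w[:,0]>590)&(w[:,0]<700)&(w[:,1]>50)&(w[:,1]<240)]
t=np.hypot(g[:,0]-604,g[:,1]-42); p=g[(t>108)&(t<132)]; print('pin',len(p),p.mean(0) if len(p) else '')
r=g[(t>45)&(t<103)]; print('ringpts',len(r),r.mean(0))
l=w[(w[:,2]>73)&(w[:,2]<82)&(w[:,0]>590)&(w[:,0]<720)&(w[:,1]>150)&(w[:,1]<260)]; print('latch',len(l),l.mean(0) if len(l) else '')
go(604,42,300,90.3)
E
```

```text
barrel top z [50.2 51.3 53.2] slope [-0.031 -0.006]
filter_red_mid wrist 0.62 circ 531.7 42.1 22.0 med [529.5  42.2  51.8] ray [530.   44.7  52.5] 2628
pin 0 
ringpts 7 [604.52582885 104.87927214  98.01422511]
latch 0 
delta [-75.1  -1.9   4.4] yaw 0.1 (toolz down; alt -179.9) | pos [528.8  43.4 304.6] tooly dir 90.4 q6 0.07 w 55.1 F [ 0.3 -0.5  0. ] t 28.8
```

View pics/s7.png

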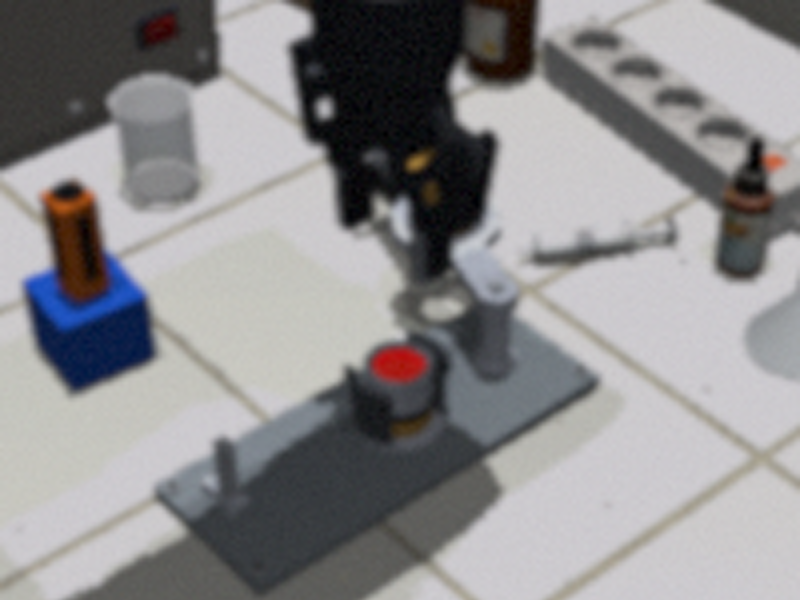

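The red filter sits in the barrel top at (400,365) in the crop, and the holder and driver show at (85,290). The gripper hides the bridge, so I'll move over its handle pin.

Request:
servo_tool(
  increments=[
    {"delta_pos": [-108, 114, -25], "yaw": 86, "grip": 135},
    {"delta_pos": [-108, 114, -25], "yaw": 86, "grip": 135},
    {"delta_pos": [-108, 114, -25], "yaw": 86, "grip": 135},
    {"delta_pos": [-108, 114, -25], "yaw": 86, "grip": 135},
    {"delta_pos": [-108, 114, -25], "yaw": 86, "grip": 135},
    {"delta_pos": [-108, 114, -25], "yaw": 86, "grip": 135},
    {"delta_pos": [-108, 114, -25], "yaw": 86, "grip": 135},
    {"delta_pos": [-108, 114, -25], "yaw": 86, "grip": 135},
    {"delta_pos": [-108, 114, -25], "yaw": 86, "grip": 135},
    {"delta_pos": [-108, 114, -25], "yaw": 86, "grip": 135},
    {"delta_pos": [-108, 114, -25], "yaw": 86, "grip": 135},
    {"delta_pos": [-108, 114, -25], "yaw": 86, "grip": 135},
  ],
)

```text
time: 29.82
position: [636.3, 158.1, 329.2]
orientation: [-2.14, -2.299, 0.003]
wrist_force: [-0.2, 0.1, 0.6]
width: 40.4
grasp_force: 0.0
```

Request:
servo_tool(
  increments=[
    {"delta_pos": [0, 0, 0], "yaw": 7, "grip": 135},
    {"delta_pos": [0, 0, 0], "yaw": 14, "grip": 135},
    {"delta_pos": [0, 0, 0], "yaw": 20, "grip": 135},
    {"delta_pos": [0, 0, 0], "yaw": 20, "grip": 135},
    {"delta_pos": [0, 0, 0], "yaw": 20, "grip": 135},
    {"delta_pos": [0, 0, 0], "yaw": 20, "grip": 135},
  ],
)

```text
time: 30.32
position: [636.4, 158.1, 329.9]
orientation: [-2.498, -1.905, 0.002]
wrist_force: [-0.3, 0.2, -0.4]
width: 40.6
grasp_force: 0.0
```

```bash
python3 - <<'E'
from h import *
c=camera('wrist'); cv2.imwrite('pics/w8.png',c['color'])
ys,xs=np.mgrid[0:480,0:640]; px=np.c_[xs.ravel(),ys.ravel()];w=pts(c,px)
t=np.hypot(w[:,0]-604,w[:,1]-42)
for n,m in(('pin',(w[:,2]>93)&(w[:,2]<103)&(t>105)&(t<135)),('ring',(w[:,2]>104)&(w[:,2]<114)&(t>45)&(t<105)),('latch',(w[:,2]>74)&(w[:,2]<82)&(t>145)&(t<185))):
    g=w[m&(w[:,1]>60)&(w[:,0]>580)]; print(n,len(g),(g.mean(0).round(1),g.min(0).round(1),g.max(0).round(1)) if len(g) else '')
go(637,157,330,-16)
E
```

```text
pin 294 (array([639.4, 158.2,  97.9]), array([633.4, 151.6,  93.1]), array([645. , 163.5, 100.2]))
ring 3150 (array([626.6, 115.9, 109. ]), array([602.1,  90. , 104. ]), array([650.4, 138.8, 111.6]))
latch 685 (array([652.4, 200.6,  77.9]), array([640.8, 187.4,  74.2]), array([664.2, 213.6,  80.3]))
delta [-0.9  0.8  0.2] yaw 0.6 (toolz down; alt -179.4) | pos [636.5 158.1 330.2] tooly dir -15.4 q6 2.08 w 40.0 F [ 0.5 -0.1  0.6] t 30.4
```

View pics/w8.png

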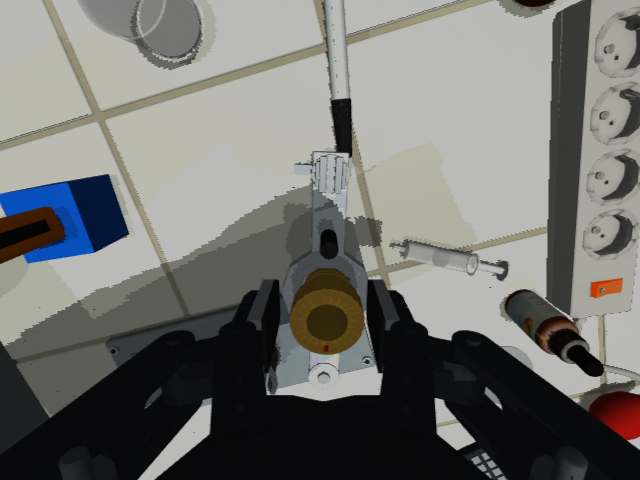

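The pin is at (329,242), the ring at (328,312) and the latch at (333,175) in the picture. The bridge direction is 73.3°. Lowering onto the pin and gripping it.

Request:
servo_tool(
  increments=[
    {"delta_pos": [0.5, 2.7, 25], "yaw": 1, "grip": 135},
    {"delta_pos": [0.5, 2.7, 50], "yaw": 1, "grip": 135},
    {"delta_pos": [0.5, 2.7, 70], "yaw": 1, "grip": 135},
    {"delta_pos": [0.5, 2.7, 80], "yaw": 1, "grip": 135},
    {"delta_pos": [0.5, 2.7, 80], "yaw": 1, "grip": 135},
    {"delta_pos": [0.5, 2.7, 80], "yaw": 1, "grip": 255},
    {"delta_pos": [0.5, 2.7, 80], "yaw": 1, "grip": 255},
    {"delta_pos": [0.5, 2.7, 80], "yaw": 1, "grip": 255},
    {"delta_pos": [0.5, 2.7, 80], "yaw": 1, "grip": 255},
    {"delta_pos": [0.5, 2.7, 80], "yaw": 1, "grip": 255},
    {"delta_pos": [0.5, 2.7, 80], "yaw": 1, "grip": 255},
    {"delta_pos": [0.5, 2.7, 80], "yaw": 1, "grip": 255},
  ],
  squeeze=30,
)

```text
time: 31.37
position: [639.7, 158.0, 252.2]
orientation: [2.517, 1.878, 0.004]
wrist_force: [0.6, 0.2, 6.9]
width: 10.6
grasp_force: 29.7
```

```bash
cat > arc.py <<'E'
from h import *
import sys
# rows for an arc about the hinge: from present angle to target angle (deg), radius 120
H=np.array([604.4,42.3]); s=get_state(); Rm=rot(s['orientation']); p=s['position'][:2]
a0=np.degrees(np.arctan2(*(p-H)[::-1])); rad=np.hypot(*(p-H)); a1=float(sys.argv[1])
n=int(sys.argv[2]) if len(sys.argv)>2 else 12
print('angle',a0.round(1),'rad',rad.round(1),'F',s['wrist_force'].round(1),'w',round(s['width'],1),'z',s['position'][2].round(1))
for k in range(1,n+1):
    a=a0+(a1-a0)*k/n; q=H+120*np.array([np.cos(np.radians(a)),np.sin(np.radians(a))])
    d=Rm.T@np.r_[q-p,0]; print(d.round(1)[:2].tolist(),round(-(a-a0),1))
E
python3 arc.py 143
```

```text
angle 73.1 rad 121.0 F [0.6 0.2 6.9] w 10.6 z 252.2
[-1.5, -12.2] -5.8
[-3.3, -24.3] -11.7
[-6.3, -36.1] -17.5
[-10.4, -47.6] -23.3
[-15.8, -58.6] -29.1
[-22.2, -68.9] -35.0
[-29.6, -78.6] -40.8
[-38.0, -87.5] -46.6
[-47.2, -95.5] -52.5
[-57.2, -102.5] -58.3
[-67.8, -108.4] -64.1
[-79.0, -113.3] -69.9
```

Request:
servo_tool(
  increments=[
    {"delta_pos": [-1.5, -12.2, -4], "yaw": -5.8, "grip": 255},
    {"delta_pos": [-3.3, -24.3, -4], "yaw": -11.7, "grip": 255},
    {"delta_pos": [-6.3, -36.1, -4], "yaw": -17.5, "grip": 255},
    {"delta_pos": [-10.4, -47.6, -4], "yaw": -23.3, "grip": 255},
    {"delta_pos": [-15.8, -58.6, -4], "yaw": -29.1, "grip": 255},
    {"delta_pos": [-22.2, -68.9, -4], "yaw": -35, "grip": 255},
    {"delta_pos": [-29.6, -78.6, -4], "yaw": -40.8, "grip": 255},
    {"delta_pos": [-38, -87.5, -4], "yaw": -46.6, "grip": 255},
    {"delta_pos": [-47.2, -95.5, -4], "yaw": -52.5, "grip": 255},
    {"delta_pos": [-57.2, -102.5, -4], "yaw": -58.3, "grip": 255},
    {"delta_pos": [-67.8, -108.4, -4], "yaw": -64.1, "grip": 255},
    {"delta_pos": [-79, -113.3, -4], "yaw": -69.9, "grip": 255},
  ],
)

```text
time: 32.37
position: [508.2, 113.8, 253.3]
orientation: [0.98, 2.984, -0.003]
wrist_force: [11.7, -3.8, -24.0]
width: 10.5
grasp_force: 30.1
```

```bash
python3 arc.py 181.5 10
```

```text
angle 143.4 rad 119.9 F [ 11.7  -3.8 -24. ] w 10.5 z 253.3
[-0.1, -8.0] -3.8
[-0.9, -15.9] -7.6
[-2.2, -23.8] -11.4
[-4.0, -31.6] -15.3
[-6.3, -39.2] -19.1
[-9.1, -46.7] -22.9
[-12.4, -54.0] -26.7
[-16.2, -61.0] -30.5
[-20.5, -67.8] -34.3
[-25.1, -74.2] -38.1
```

Request:
servo_tool(
  increments=[
    {"delta_pos": [-0.1, -8, 2], "yaw": -3.8, "grip": 255},
    {"delta_pos": [-0.9, -15.9, 3], "yaw": -7.6, "grip": 255},
    {"delta_pos": [-2.2, -23.8, 3], "yaw": -11.4, "grip": 255},
    {"delta_pos": [-4, -31.6, 3], "yaw": -15.3, "grip": 255},
    {"delta_pos": [-6.3, -39.2, 3], "yaw": -19.1, "grip": 255},
    {"delta_pos": [-9.1, -46.7, 3], "yaw": -22.9, "grip": 255},
    {"delta_pos": [-12.4, -54, 3], "yaw": -26.7, "grip": 255},
    {"delta_pos": [-16.2, -61, 3], "yaw": -30.5, "grip": 255},
    {"delta_pos": [-20.5, -67.8, 3], "yaw": -34.3, "grip": 255},
    {"delta_pos": [-25.1, -74.2, 3], "yaw": -38.1, "grip": 255},
    {"delta_pos": [-25.1, -74.2, 3], "yaw": -38.1, "grip": 255},
    {"delta_pos": [-25.1, -74.2, 3], "yaw": -38.1, "grip": 255},
  ],
)

```text
time: 33.37
position: [485.0, 41.2, 253.0]
orientation: [-0.042, 3.138, 0.009]
wrist_force: [1.8, 14.8, 3.4]
width: 10.5
grasp_force: 32.9
```

```bash
python3 arc.py 181.5 1
```

```text
angle -179.5 rad 119.4 F [ 1.8 14.8  3.4] w 10.5 z 253.0
[0.6, -2.1] -361.0
```

Request:
servo_tool(
  increments=[
    {"delta_pos": [0, 2, 0], "yaw": 0, "grip": 135},
    {"delta_pos": [0, 2, 0], "yaw": 0, "grip": 135},
    {"delta_pos": [0, 2, 0], "yaw": 0, "grip": 135},
    {"delta_pos": [0, 2, -20], "yaw": 0, "grip": 135},
    {"delta_pos": [0, 2, -60], "yaw": 0, "grip": 135},
    {"delta_pos": [0, 2, -100], "yaw": 0, "grip": 135},
    {"delta_pos": [0, 2, -100], "yaw": 0, "grip": 135},
    {"delta_pos": [0, 2, -100], "yaw": 0, "grip": 135},
    {"delta_pos": [0, 2, -100], "yaw": 0, "grip": 135},
  ],
)

```text
time: 34.12
position: [483.7, 41.8, 351.5]
orientation: [-0.039, 3.141, -0.001]
wrist_force: [-0.1, 0.5, -0.7]
width: 40.3
grasp_force: 0.0
```

```bash
python3 - <<'E'
from h import *
c=camera('wrist'); cv2.imwrite('pics/w9.png',c['color'])
ys,xs=np.mgrid[0:480,0:640]; px=np.c_[xs.ravel(),ys.ravel()];w=pts(c,px)
t=np.hypot(w[:,0]-439.5,w[:,1]-41.5)
g=w[(w[:,2]>75)&(w[:,2]<82)&(t<22)]; print('latch',len(g),g.mean(0).round(1),cv2.minEnclosingCircle(g[:,:2].astype(np.float32)))
s=w[(w[:,2]>68.5)&(w[:,2]<75)&(t<10)]; print('slot',len(s),s.mean(0).round(1)); print(cv2.fitLine(s[:,:2].astype(np.float32),cv2.DIST_L2,0,.01,.01).ravel())
d=w[(w[:,2]>110)&(w[:,2]<130)&(np.hypot(w[:,0]-428,w[:,1]-217)<40)]; print('driver top',len(d),(d.mean(0).round(1), cv2.minAreaRect(d[:,:2].astype(np.float32))) if len(d) else '')
h=w[(w[:,2]>46)&(w[:,2]<54)&(np.hypot(w[:,0]-428,w[:,1]-217)<60)]; print('holder top',len(h),cv2.minAreaRect(h[:,:2].astype(np.float32)) if len(h) else '')
x0,y0=proj(c,[439.5,41.5,78])[0].astype(int); print(x0,y0)
cr=c['color'][max(0,y0-60):y0+60,x0-80:x0+80]; cv2.imwrite('pics/w9c.png',cv2.resize(cr,None,fx=4,fy=4,interpolation=cv2.INTER_CUBIC))
go(428,217,330,90)
E
```

```text
latch 575 [439.2  41.   77.8] ((439.40911865234375, 40.85881042480469), 13.647353172302246)
slot 231 [439.1  41.2  72. ]
[ 9.9997014e-01 -7.7307499e-03  4.3914127e+02  4.1199051e+01]
driver top 2158 (array([432.1, 212.8, 119.2]), ((432.6309509277344, 216.91700744628906), (26.181644439697266, 26.820358276367188), 0.07866543531417847))
holder top 3501 ((432.4797668457031, 217.46714782714844), (57.75621032714844, 56.180606842041016), 83.67063903808594)
325 174
delta [ 51.  176.6  20.8] yaw 1.4 (toolz down; alt -178.6) | pos [483.5  41.8 350.8] tooly dir 91.4 q6 0.06 w 40.2 F [ 0.   0.  -0.5] t 34.2
```

View pics/w9c.png

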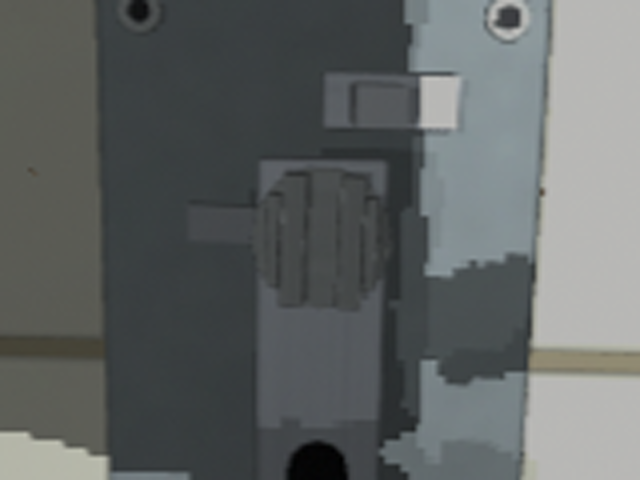

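The slot runs along world x (vertical in the crop, centred near (323,240)), and the keeper post is at (385,100). The driver top is centred at (432.6,216.9). Fetching the driver.

Request:
servo_tool(
  increments=[
    {"delta_pos": [46.5, 176.6, 0], "yaw": 1.4, "grip": 100},
    {"delta_pos": [46.5, 176.6, 0], "yaw": 1.4, "grip": 100},
    {"delta_pos": [46.5, 176.6, 0], "yaw": 1.4, "grip": 100},
    {"delta_pos": [46.5, 176.6, 0], "yaw": 1.4, "grip": 100},
    {"delta_pos": [46.5, 176.6, 0], "yaw": 1.4, "grip": 100},
    {"delta_pos": [46.5, 176.6, 20], "yaw": 1.4, "grip": 100},
    {"delta_pos": [46.5, 176.6, 20], "yaw": 1.4, "grip": 100},
    {"delta_pos": [46.5, 176.6, 20], "yaw": 1.4, "grip": 100},
    {"delta_pos": [46.5, 176.6, 20], "yaw": 1.4, "grip": 100},
    {"delta_pos": [46.5, 176.6, 20], "yaw": 1.4, "grip": 100},
  ],
  squeeze=80,
)

```text
time: 35.0
position: [433.3, 216.7, 331.9]
orientation: [-0.001, -3.142, 0.0]
wrist_force: [0.2, -0.8, 0.7]
width: 52.2
grasp_force: 0.0
```

```bash
python3 - <<'E'
from h import *
c=camera('wrist')
ys,xs=np.mgrid[0:480,0:640]; px=np.c_[xs.ravel(),ys.ravel()];w=pts(c,px)
t=np.hypot(w[:,0]-432,w[:,1]-217)
d=w[(w[:,2]>116)&(w[:,2]<124)&(t<25)]; print('driver top',len(d),d.mean(0).round(1), cv2.minAreaRect(d[:,:2].astype(np.float32)))
h=w[(w[:,2]>46)&(w[:,2]<54)&(t<50)]; print('holder',cv2.minAreaRect(h[:,:2].astype(np.float32)))
go(432.5,217,257,90)
E
```

```text
driver top 1764 [430.8 217.9 120.6] ((432.0022277832031, 218.03846740722656), (25.636913299560547, 25.61975860595703), 89.13968658447266)
holder ((432.4839172363281, 218.07247924804688), (56.183658599853516, 56.6590461730957), 84.0723648071289)
delta [ 0.9  0.3 75.1] yaw -0.0 (toolz down; alt 180.0) | pos [433.4 216.7 332.1] tooly dir 90.0 q6 0.46 w 51.8 F [ 0.5  0.4 -0. ] t 35.0
```

Request:
servo_tool(
  increments=[
    {"delta_pos": [1.3, 1.1, 35], "yaw": 0.5, "grip": 100},
    {"delta_pos": [1.3, 1.1, 60], "yaw": 0.5, "grip": 100},
    {"delta_pos": [1.3, 1.1, 75], "yaw": 0.5, "grip": 100},
    {"delta_pos": [1.3, 1.1, 75], "yaw": 0.5, "grip": 100},
    {"delta_pos": [1.3, 1.1, 75], "yaw": 0.5, "grip": 220},
    {"delta_pos": [1.3, 1.1, 75], "yaw": 0.5, "grip": 220},
    {"delta_pos": [1.3, 1.1, 75], "yaw": 0.5, "grip": 220},
    {"delta_pos": [1.3, 1.1, 75], "yaw": 0.5, "grip": 220},
    {"delta_pos": [1.3, 1.1, 75], "yaw": 0.5, "grip": 220},
    {"delta_pos": [1.3, 1.1, 75], "yaw": 0.5, "grip": 220},
  ],
)

```text
time: 35.88
position: [432.2, 218.5, 258.1]
orientation: [0.013, 3.139, 0.001]
wrist_force: [-0.4, -1.4, 7.0]
width: 25.0
grasp_force: 79.5
```

Request:
servo_tool(
  increments=[
    {"delta_pos": [0, 0, -20], "yaw": 0, "grip": 220},
    {"delta_pos": [0, 0, -40], "yaw": 0, "grip": 220},
    {"delta_pos": [0, 0, -60], "yaw": 0, "grip": 220},
    {"delta_pos": [0, 0, -80], "yaw": 0, "grip": 220},
    {"delta_pos": [0, 0, -100], "yaw": 0, "grip": 220},
    {"delta_pos": [0, 0, -100], "yaw": 0, "grip": 220},
    {"delta_pos": [0, 0, -100], "yaw": 0, "grip": 220},
    {"delta_pos": [0, 0, -100], "yaw": 0, "grip": 220},
  ],
)

```text
time: 36.55
position: [431.5, 218.3, 356.3]
orientation: [-0.012, -3.141, 0.0]
wrist_force: [-0.2, -0.7, -0.4]
width: 24.9
grasp_force: 78.7
```

```bash
python3 - <<'E'
from h import *
s=get_state(); print(s['position'],s['width'])
c=camera('scene'); u=proj(c,[432,218,105])[0].astype(int); print(u)
a=cv2.resize(c['color'][u[1]-50:u[1]+50,u[0]-50:u[0]+50],(600,600),interpolation=cv2.INTER_CUBIC)
cv2.imwrite('pics/s10.png',a)
c=camera('wrist'); cv2.imwrite('pics/w10.png',c['color'])
go(439.2,41.1,365,90)
E
```

```text
[431.45504013 218.31839096 356.3088408 ] 24.89551064812888
[217 193]
delta [  -9.2 -177.1   -9.1] yaw -0.5 (toolz down; alt 179.5) | pos [431.3 218.2 355.7] tooly dir 89.5 q6 0.48 w 25.0 F [-0.9 -0.2 -0.2] t 36.6
```

View pics/w10.png

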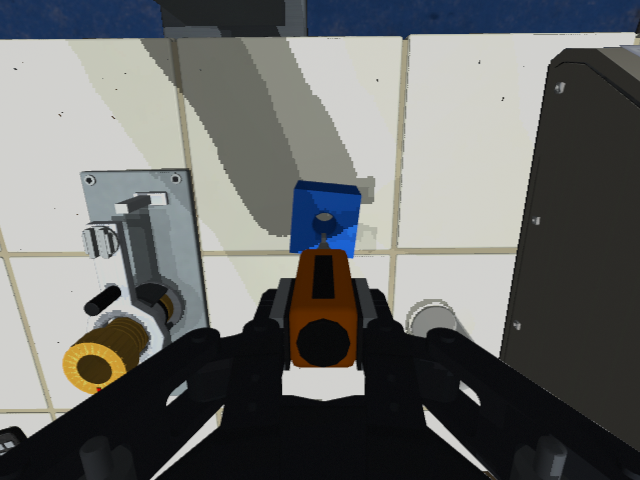

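View pics/s10.png

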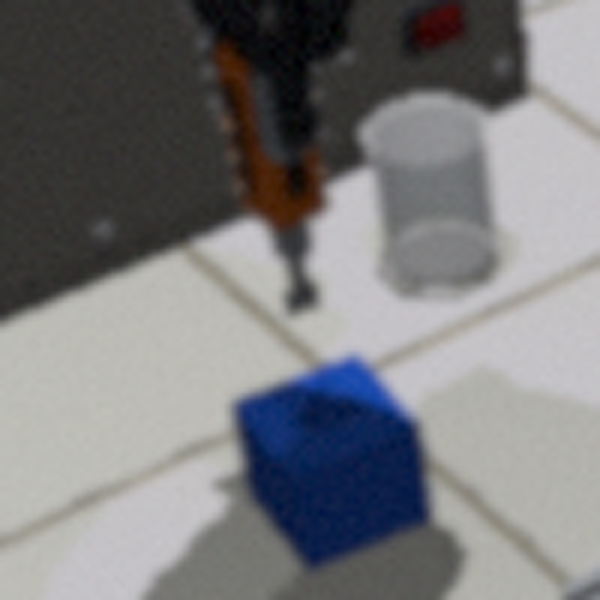

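The lifted driver's blade runs along world x (scene crop at (302,300), thin in the wrist view at (322,240)), so it already lines up with the slot. Moving over the latch.

Request:
servo_tool(
  increments=[
    {"delta_pos": [-8.9, -177, 0], "yaw": 0, "grip": 220},
    {"delta_pos": [-8.9, -177, 0], "yaw": 0, "grip": 220},
    {"delta_pos": [-8.9, -177, 0], "yaw": 0, "grip": 220},
    {"delta_pos": [-8.9, -177, 0], "yaw": 0, "grip": 220},
    {"delta_pos": [-8.9, -177, 0], "yaw": 0, "grip": 220},
    {"delta_pos": [-8.9, -177, 0], "yaw": 0, "grip": 220},
    {"delta_pos": [-8.9, -177, 0], "yaw": 0, "grip": 220},
    {"delta_pos": [-8.9, -177, 0], "yaw": 0, "grip": 220},
    {"delta_pos": [-8.9, -177, 0], "yaw": 0, "grip": 220},
  ],
)

```text
time: 37.4
position: [439.2, 42.3, 356.3]
orientation: [-0.01, -3.141, -0.0]
wrist_force: [-0.6, 0.6, -1.3]
width: 25.1
grasp_force: 79.1
```

```bash
python3 - <<'E'
from h import *
go(438.9,41.2,335,89.6)
c=camera('wrist'); s=get_state()
ys,xs=np.mgrid[0:480,0:640]; w=pts(c,np.c_[xs.ravel(),ys.ravel()])
q=(w-s['position'])@rot(s['orientation'])
for lo,hi in((215,230),(230,245),(245,262)):
    m=(q[:,2]>lo)&(q[:,2]<hi)&(np.hypot(q[:,0],q[:,1])<25); g=q[m]; print(lo,len(g),(g.mean(0).round(1),g.min(0).round(1),g.max(0).round(1)) if len(g) else '')
m=(w[:,2]>75)&(w[:,2]<82)&(np.hypot(w[:,0]-439,w[:,1]-41)<16); g=w[m]; print('latch',len(g),g.mean(0).round(1),g.min(0).round(1),g.max(0).round(1))
E
```

```text
delta [ 0.3 -1.1 21.3] yaw 0.0 (toolz down; alt -180.0) | pos [439.2  42.3 356.3] tooly dir 89.6 q6 0.1 w 25.1 F [-0.6  0.6 -1.3] t 37.4
215 33 (array([  7.1,  -0.9, 222.7]), array([  6. ,  -5.1, 219.3]), array([  7.9,   3.4, 225. ]))
230 69 (array([  4.2,  -0.8, 241.7]), array([  1. ,  -4.2, 236.7]), array([  7.4,   2.5, 245. ]))
245 18 (array([  6.8,  -1. , 249.3]), array([  2.1,  -3.6, 245.5]), array([  7.3,   0.5, 252.7]))
latch 472 [438.6  41.   77.8] [427.5  31.5  75.1] [450.7  50.9  79.6]
```

Request:
servo_tool(
  increments=[
    {"delta_pos": [0, -0.5, 10], "yaw": 0, "grip": 220},
    {"delta_pos": [0, -0.5, 18], "yaw": 0, "grip": 220},
    {"delta_pos": [0, -0.5, 22], "yaw": 0, "grip": 220},
    {"delta_pos": [0, -0.5, 25], "yaw": 0, "grip": 220},
    {"delta_pos": [0, -0.5, 27], "yaw": 0, "grip": 220},
    {"delta_pos": [0, -0.5, 27], "yaw": 0, "grip": 220},
    {"delta_pos": [0, -0.5, 27], "yaw": 0, "grip": 220},
  ],
)

```text
time: 38.03
position: [439.2, 40.9, 329.7]
orientation: [-0.012, -3.142, 0.0]
wrist_force: [-1.0, 0.5, 0.1]
width: 24.9
grasp_force: 79.1
```

Request:
servo_tool(
  increments=[
    {"delta_pos": [0, 0, 1.5], "yaw": 0, "grip": 220},
    {"delta_pos": [0, 0, 3], "yaw": 0, "grip": 220},
    {"delta_pos": [0, 0, 4], "yaw": 0, "grip": 220},
    {"delta_pos": [0, 0, 4], "yaw": 0, "grip": 220},
    {"delta_pos": [0, 0, 4], "yaw": 0, "grip": 220},
  ],
)

```text
time: 38.45
position: [439.2, 40.8, 325.7]
orientation: [-0.013, -3.142, 0.0]
wrist_force: [-0.2, -0.3, -0.1]
width: 24.8
grasp_force: 79.1
```

Request:
servo_tool(
  increments=[
    {"delta_pos": [0, 0, 0], "yaw": 7, "grip": 220},
    {"delta_pos": [0, 0, 0], "yaw": 14, "grip": 220},
    {"delta_pos": [0, 0, 0], "yaw": 21, "grip": 220},
    {"delta_pos": [0, 0, 0], "yaw": 28, "grip": 220},
    {"delta_pos": [0, 0, 0], "yaw": 35, "grip": 220},
    {"delta_pos": [0, 0, 0], "yaw": 42, "grip": 220},
    {"delta_pos": [0, 0, 0], "yaw": 49, "grip": 220},
    {"delta_pos": [0, 0, 0], "yaw": 56, "grip": 220},
    {"delta_pos": [0, 0, 0], "yaw": 63, "grip": 220},
    {"delta_pos": [0, 0, 0], "yaw": 70, "grip": 220},
    {"delta_pos": [0, 0, 0], "yaw": 77, "grip": 220},
    {"delta_pos": [0, 0, 0], "yaw": 84, "grip": 220},
  ],
)

```text
time: 39.45
position: [439.5, 41.3, 325.8]
orientation: [-2.117, -2.32, -0.003]
wrist_force: [1.5, 4.6, -2.2]
width: 25.3
grasp_force: 79.2
```

```bash
python3 - <<'E'
from h import *
go(439.2,41.2,326,90); print(get_state()['torque'])
E
```

```text
delta [-0.1 -0.3 -0.2] yaw -84.8 (toolz down; alt 95.2) | pos [439.5  41.3 325.8] tooly dir 5.2 q6 1.57 w 25.3 F [ 1.5  4.6 -2.2] t 39.5
[ 1.21044619 -0.41605315  0.13611923]
```

Request:
servo_tool(
  increments=[
    {"delta_pos": [0, 0, 0], "yaw": 6, "grip": 220},
    {"delta_pos": [0, 0, 0], "yaw": 12, "grip": 220},
    {"delta_pos": [0, 0, 0], "yaw": 18, "grip": 220},
    {"delta_pos": [0, 0, 0], "yaw": 22, "grip": 220},
    {"delta_pos": [0, 0, 0], "yaw": 25, "grip": 220},
    {"delta_pos": [0, 0, 0], "yaw": 25, "grip": 220},
    {"delta_pos": [0, 0, 0], "yaw": 25, "grip": 220},
  ],
)

```text
time: 40.03
position: [439.5, 41.3, 325.8]
orientation: [-2.562, -1.816, -0.003]
wrist_force: [1.5, 4.8, -2.8]
width: 24.8
grasp_force: 79.2
```

```bash
python3 - <<'E'
from h import *
go(439.2,41.2,326,90); print(get_state()['torque'])
E
```

```text
delta [-0.2 -0.2 -0.2] yaw 70.7 (toolz down; alt -109.3) | pos [439.5  41.3 325.8] tooly dir -19.3 q6 2.0 w 24.8 F [ 1.5  4.8 -2.8] t 40.0
[ 1.50610523 -0.54865201  0.08271475]
```

Request:
servo_tool(
  increments=[
    {"delta_pos": [0, 0, 0], "yaw": 4, "grip": 220},
    {"delta_pos": [0, 0, 0], "yaw": 8, "grip": 220},
    {"delta_pos": [0, 0, 0], "yaw": 8, "grip": 220},
    {"delta_pos": [0, 0, 0], "yaw": 8, "grip": 220},
  ],
)

```text
time: 40.37
position: [439.5, 41.3, 325.8]
orientation: [-2.682, -1.633, -0.003]
wrist_force: [1.7, 5.1, -2.2]
width: 25.5
grasp_force: 79.2
```

```bash
python3 - <<'E'
from h import *
go(439.2,41.2,326,90); print(get_state()['torque'])
E
```

```text
delta [-0.2 -0.2 -0.2] yaw 62.7 (toolz down; alt -117.3) | pos [439.5  41.3 325.8] tooly dir -27.3 q6 2.14 w 25.5 F [ 1.7  5.1 -2.2] t 40.4
[ 1.52868437 -0.60112902  0.20349935]
```

Request:
servo_tool(
  increments=[
    {"delta_pos": [0, 0, 0], "yaw": -6, "grip": 220},
    {"delta_pos": [0, 0, 0], "yaw": -12, "grip": 220},
    {"delta_pos": [0, 0, 0], "yaw": -12, "grip": 220},
    {"delta_pos": [0, 0, -15], "yaw": -12, "grip": 220},
    {"delta_pos": [0, 0, -35], "yaw": -12, "grip": 220},
    {"delta_pos": [0, 0, -35], "yaw": -12, "grip": 220},
    {"delta_pos": [0, 0, -35], "yaw": -12, "grip": 220},
    {"delta_pos": [0, 0, -35], "yaw": -12, "grip": 220},
  ],
)

```text
time: 41.03
position: [438.9, 40.7, 360.2]
orientation: [2.501, 1.901, -0.001]
wrist_force: [-0.1, -0.2, -0.9]
width: 25.2
grasp_force: 79.9
```

```bash
python3 - <<'E'
from h import *
go(439.2,41.2,326,90); 
c=camera('wrist'); ys,xs=np.mgrid[0:480,0:640]; w=pts(c,np.c_[xs.ravel(),ys.ravel()])
t=np.hypot(w[:,0]-439.2,w[:,1]-41.2)
s=w[(w[:,2]>68)&(w[:,2]<75)&(t<11)]; print('slot',len(s), cv2.fitLine(s[:,:2].astype(np.float32),cv2.DIST_L2,0,.01,.01).ravel() if len(s)>5 else '')
x0,y0=proj(c,[439.2,41.2,78])[0].astype(int); print(x0,y0)
cr=c['color'][max(0,y0-60):y0+60,max(0,x0-80):x0+80]; cv2.imwrite('pics/w11c.png',cv2.resize(cr,None,fx=4,fy=4,interpolation=cv2.INTER_CUBIC))
E
```

```text
delta [ 0.5  0.1 34.2] yaw 74.5 (toolz down; alt -105.5) | pos [438.9  40.7 360.2] tooly dir -15.5 q6 1.93 w 25.2 F [-0.1 -0.2 -0.9] t 41.0
slot 195 [ 3.2184958e-02 -9.9948192e-01  4.3970837e+02  4.2148113e+01]
323 227
```

View pics/w11c.png

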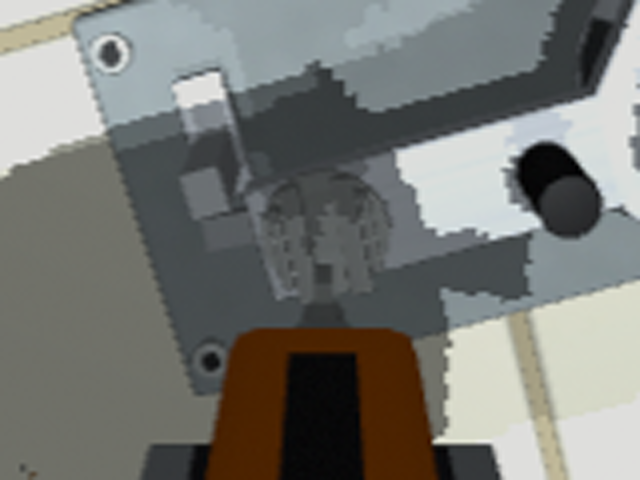

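The slot now runs along world y and the tongue shows behind the keeper post at (225,230), so it is locked. Returning the driver.

```bash
python3 -c "
from h import *
go(431.8,218.4,360,89.5)"
```

```text
delta [ 1.693e+02 -5.430e+01 -1.000e-01] yaw 75.0 (toolz down; alt -105.0) | pos [438.8  40.8 359.9] tooly dir -15.5 q6 1.93 w 25.2 F [ 0.2 -1.2 -1.1] t 41.1
```

Request:
servo_tool(
  increments=[
    {"delta_pos": [169.3, -54.3, 0], "yaw": -85, "grip": 220},
    {"delta_pos": [169.3, -54.3, 0], "yaw": -85, "grip": 220},
    {"delta_pos": [169.3, -54.3, 0], "yaw": -85, "grip": 220},
    {"delta_pos": [169.3, -54.3, 0], "yaw": -85, "grip": 220},
    {"delta_pos": [169.3, -54.3, 0], "yaw": -85, "grip": 220},
    {"delta_pos": [169.3, -54.3, 0], "yaw": -85, "grip": 220},
    {"delta_pos": [169.3, -54.3, 0], "yaw": -85, "grip": 220},
    {"delta_pos": [169.3, -54.3, 0], "yaw": -85, "grip": 220},
    {"delta_pos": [169.3, -54.3, 0], "yaw": -85, "grip": 220},
    {"delta_pos": [169.3, -54.3, 0], "yaw": -85, "grip": 220},
    {"delta_pos": [169.3, -54.3, 0], "yaw": -85, "grip": 220},
    {"delta_pos": [169.3, -54.3, 0], "yaw": -85, "grip": 220},
  ],
)

```text
time: 42.08
position: [431.7, 218.4, 359.6]
orientation: [-0.548, -3.092, 0.002]
wrist_force: [-0.0, 0.0, -0.8]
width: 25.2
grasp_force: 79.8
```

Request:
servo_tool(
  increments=[
    {"delta_pos": [0, 0, 0], "yaw": -7, "grip": 220},
    {"delta_pos": [0, 0, 0], "yaw": -14, "grip": 220},
    {"delta_pos": [0, 0, 0], "yaw": -20, "grip": 220},
    {"delta_pos": [0, 0, 0], "yaw": -20, "grip": 220},
    {"delta_pos": [0, 0, 0], "yaw": -20, "grip": 220},
    {"delta_pos": [0, 0, 0], "yaw": -20, "grip": 220},
  ],
)

```text
time: 42.58
position: [431.8, 218.4, 360.1]
orientation: [-0.018, -3.141, 0.001]
wrist_force: [0.3, 0.9, -0.7]
width: 24.9
grasp_force: 79.8
```

```bash
python3 - <<'E'
from h import *
go(431.8,218.4,310,89.5)
c=camera('wrist'); s=get_state()
ys,xs=np.mgrid[0:480,0:640]; w=pts(c,np.c_[xs.ravel(),ys.ravel()]); q=(w-s['position'])@rot(s['orientation'])
for lo,hi in((215,235),(235,262)):
    m=(q[:,2]>lo)&(q[:,2]<hi)&(np.hypot(q[:,0],q[:,1])<22); g=q[m]; print(lo,len(g),(g.mean(0).round(1),g.min(0).round(1),g.max(0).round(1)) if len(g) else '')
h=w[(w[:,2]>46)&(w[:,2]<54)&(np.hypot(w[:,0]-432,w[:,1]-217)<60)]; print('holder',cv2.minAreaRect(h[:,:2].astype(np.float32)))
E
```

```text
delta [-0.   0.  50.1] yaw -0.2 (toolz down; alt 179.8) | pos [431.8 218.4 360.1] tooly dir 89.3 q6 0.48 w 24.9 F [ 0.3  0.9 -0.7] t 42.6
215 33 (array([  7. ,  -0.9, 223. ]), array([  6. ,  -5.1, 219.1]), array([  8. ,   3.4, 225.4]))
235 87 (array([  4.8,  -0.9, 243.4]), array([  1.1,  -4.2, 236. ]), array([  7.4,   2.5, 252.6]))
holder ((432.4002990722656, 217.91372680664062), (56.02614212036133, 56.44187927246094), 83.9107894897461)
```

Request:
servo_tool(
  increments=[
    {"delta_pos": [-0.5, 0.3, 20], "yaw": 0, "grip": 220},
    {"delta_pos": [-0.5, 0.3, 40], "yaw": 0, "grip": 220},
    {"delta_pos": [-0.5, 0.3, 55], "yaw": 0, "grip": 220},
    {"delta_pos": [-0.5, 0.3, 65], "yaw": 0, "grip": 220},
    {"delta_pos": [-0.5, 0.3, 75], "yaw": 0, "grip": 220},
    {"delta_pos": [-0.5, 0.3, 85], "yaw": 0, "grip": 220},
    {"delta_pos": [-0.5, 0.3, 94], "yaw": 0, "grip": 220},
    {"delta_pos": [-0.5, 0.3, 100], "yaw": 0, "grip": 220},
    {"delta_pos": [-0.5, 0.3, 101.5], "yaw": 0, "grip": 220},
    {"delta_pos": [-0.5, 0.3, 101.5], "yaw": 0, "grip": 220},
    {"delta_pos": [-0.5, 0.3, 101.5], "yaw": 0, "grip": 220},
  ],
)

```text
time: 43.55
position: [432.6, 218.8, 259.4]
orientation: [0.013, 3.141, 0.0]
wrist_force: [0.4, -0.6, -0.7]
width: 24.8
grasp_force: 80.1
```

Request:
servo_tool(
  increments=[
    {"delta_pos": [0, 0, 1.5], "yaw": 0, "grip": 220},
    {"delta_pos": [0, 0, 1.5], "yaw": 0, "grip": 220},
    {"delta_pos": [0, 0, 1.5], "yaw": 0, "grip": 100},
    {"delta_pos": [0, 0, 1.5], "yaw": 0, "grip": 100},
    {"delta_pos": [0, 0, 1.5], "yaw": 0, "grip": 100},
    {"delta_pos": [0, 0, 1.5], "yaw": 0, "grip": 100},
    {"delta_pos": [0, 0, -30], "yaw": 0, "grip": 100},
    {"delta_pos": [0, 0, -70], "yaw": 0, "grip": 100},
    {"delta_pos": [0, 0, -90], "yaw": 0, "grip": 100},
    {"delta_pos": [0, 0, -90], "yaw": 0, "grip": 100},
    {"delta_pos": [0, 0, -90], "yaw": 0, "grip": 100},
  ],
)

```text
time: 44.47
position: [432.7, 218.9, 350.3]
orientation: [0.012, 3.139, 0.002]
wrist_force: [0.3, -0.7, -0.3]
width: 51.9
grasp_force: 0.0
```

```bash
python3 - <<'E'
from h import *
c=camera('wrist')
ys,xs=np.mgrid[0:480,0:640]; w=pts(c,np.c_[xs.ravel(),ys.ravel()])
t=np.hypot(w[:,0]-432,w[:,1]-217)
d=w[(w[:,2]>105)&(w[:,2]<130)&(t<25)]; print('driver top',len(d),d.mean(0).round(1),np.percentile(d[:,2],[50,95]), cv2.minAreaRect(d[d[:,2]>116][:,:2].astype(np.float32)))
go(528.8,42,380,90)
E
```

```text
driver top 1688 [429.7 217.9 119.4] [120.38722243 122.6202723 ] ((431.9267272949219, 217.6645965576172), (24.683542251586914, 25.798410415649414), 0.29137614369392395)
delta [ -97.9 -176.   -30.9] yaw -0.4 (toolz down; alt 179.6) | pos [432.3 218.7 349.1] tooly dir 89.6 q6 0.48 w 51.8 F [ 0.7 -0.3 -0.3] t 44.5
```

The driver is home, its top at 120.4 mm. Next the ring.

Request:
servo_tool(
  increments=[
    {"delta_pos": [-98, -176, -31], "yaw": -7, "grip": 45},
    {"delta_pos": [-98, -176, -31], "yaw": -14, "grip": 45},
    {"delta_pos": [-98, -176, -31], "yaw": -21, "grip": 45},
    {"delta_pos": [-98, -176, -31], "yaw": -28, "grip": 45},
    {"delta_pos": [-98, -176, -31], "yaw": -35, "grip": 45},
    {"delta_pos": [-98, -176, -31], "yaw": -42, "grip": 45},
    {"delta_pos": [-98, -176, -31], "yaw": -45, "grip": 45},
    {"delta_pos": [-98, -176, -31], "yaw": -45, "grip": 45},
    {"delta_pos": [-98, -176, -31], "yaw": -45, "grip": 45},
    {"delta_pos": [-98, -176, -31], "yaw": -45, "grip": 45},
    {"delta_pos": [-98, -176, -31], "yaw": -45, "grip": 45},
  ],
  squeeze=60,
)

```text
time: 45.43
position: [528.7, 42.6, 379.7]
orientation: [1.188, -2.907, -0.0]
wrist_force: [-0.5, -0.5, 0.3]
width: 70.3
grasp_force: 0.0
```

```bash
python3 - <<'E'
from h import *
c=camera('wrist'); ys,xs=np.mgrid[0:480,0:640]; w=pts(c,np.c_[xs.ravel(),ys.ravel()])
t=np.hypot(w[:,0]-529,w[:,1]-42)
g=w[(w[:,2]>104)&(w[:,2]<115)&(t<35)]; print('ring',len(g),g.mean(0).round(1),np.median(g[:,2]),cv2.minEnclosingCircle(g[:,:2].astype(np.float32)))
p=w[(w[:,2]>90)&(w[:,2]<103)&(np.hypot(w[:,0]-484,w[:,1]-42)<12)]; print('pin',len(p),p.mean(0).round(1))
go(529.2,42,266,135)
E
```

```text
ring 2318 [528.9  41.  109.2] 109.3690409126968 ((529.6049194335938, 41.543670654296875), 24.467708587646484)
pin 216 [484.4  40.7  97.9]
delta [ 1.000e-01 -9.000e-01  1.139e+02] yaw -0.5 (toolz down; alt 179.5) | pos [528.7  42.7 379.9] tooly dir 134.5 q6 -0.7 w 70.6 F [ 0.9  0.2 -0.2] t 45.5
```

Request:
servo_tool(
  increments=[
    {"delta_pos": [-0.1, -1, 40], "yaw": 0, "grip": 45},
    {"delta_pos": [-0.1, -1, 75], "yaw": 0, "grip": 45},
    {"delta_pos": [-0.1, -1, 100], "yaw": 0, "grip": 45},
    {"delta_pos": [-0.1, -1, 114], "yaw": 0, "grip": 45},
    {"delta_pos": [-0.1, -1, 114], "yaw": 0, "grip": 45},
    {"delta_pos": [-0.1, -1, 114], "yaw": 0, "grip": 160},
    {"delta_pos": [-0.1, -1, 114], "yaw": 0, "grip": 160},
    {"delta_pos": [-0.1, -1, 114], "yaw": 0, "grip": 160},
    {"delta_pos": [-0.1, -1, 114], "yaw": 0, "grip": 160},
    {"delta_pos": [-0.1, -1, 114], "yaw": 0, "grip": 160},
    {"delta_pos": [-0.1, -1, 114], "yaw": 0, "grip": 160},
  ],
)

```text
time: 46.4
position: [529.8, 41.8, 267.9]
orientation: [-1.19, 2.905, 0.001]
wrist_force: [-4.4, 3.7, 6.8]
width: 46.1
grasp_force: 60.7
```

```bash
python3 -c "
from h import *
go(529.2,42,266,135);print(get_state()['torque'])"
```

```text
delta [0.3 0.6 1.9] yaw -0.4 (toolz down; alt 179.6) | pos [529.8  41.8 267.9] tooly dir 134.6 q6 -0.7 w 46.1 F [-4.4  3.7  6.8] t 46.4
[0.70338688 0.91393462 0.00942932]
```

Request:
servo_tool(
  increments=[
    {"delta_pos": [0, 0, 0], "yaw": 6, "grip": 160},
    {"delta_pos": [0, 0, 0], "yaw": 12, "grip": 160},
    {"delta_pos": [0, 0, 0], "yaw": 18, "grip": 160},
    {"delta_pos": [0, 0, 0], "yaw": 24, "grip": 160},
    {"delta_pos": [0, 0, 0.3], "yaw": 30, "grip": 160},
    {"delta_pos": [0, 0, 0.6], "yaw": 36, "grip": 160},
    {"delta_pos": [0, 0, 0.9], "yaw": 42, "grip": 160},
    {"delta_pos": [0, 0, 1.2], "yaw": 48, "grip": 160},
    {"delta_pos": [0, 0, 1.4], "yaw": 54, "grip": 160},
    {"delta_pos": [0, 0, 1.7], "yaw": 60, "grip": 160},
    {"delta_pos": [0, 0, 2], "yaw": 66, "grip": 160},
    {"delta_pos": [0, 0, 2], "yaw": 72, "grip": 160},
  ],
)

```text
time: 47.4
position: [529.6, 42.1, 265.2]
orientation: [-0.752, -3.05, -0.003]
wrist_force: [-3.2, 6.8, -0.1]
width: 45.5
grasp_force: 61.5
```

```bash
python3 -c "
from h import *
go(529.2,42,266,135);print(get_state()['torque'])"
```

```text
delta [ 0.4 -0.3 -0.8] yaw -72.7 (toolz down; alt 107.3) | pos [529.6  42.1 265.2] tooly dir 62.3 q6 0.56 w 45.5 F [-3.2  6.8 -0.1] t 47.4
[1.12641127 0.70022523 0.14016024]
```

Request:
servo_tool(
  increments=[
    {"delta_pos": [0, 0, 0.3], "yaw": 5, "grip": 160},
    {"delta_pos": [0, 0, 0.6], "yaw": 10, "grip": 160},
    {"delta_pos": [0, 0, 0.9], "yaw": 15, "grip": 160},
    {"delta_pos": [0, 0, 0.9], "yaw": 15, "grip": 160},
    {"delta_pos": [0, 0, 0.9], "yaw": 15, "grip": 160},
  ],
)

```text
time: 47.82
position: [529.6, 42.2, 265.0]
orientation: [1.137, 2.928, 0.004]
wrist_force: [-5.4, 6.9, 8.3]
width: 45.8
grasp_force: 62.3
```

```bash
python3 -c "
from h import *
go(529.2,42,266,135);print(get_state()['torque'])"
```

```text
delta [ 0.2 -0.4 -1. ] yaw -87.4 (toolz down; alt 92.6) | pos [529.6  42.2 265. ] tooly dir 47.6 q6 0.82 w 45.8 F [-5.4  6.9  8.3] t 47.8
[ 1.17478196  1.36420197 -0.07259768]
```

Request:
servo_tool(
  increments=[
    {"delta_pos": [0, 0, 0], "yaw": 4, "grip": 160},
    {"delta_pos": [0, 0, 0], "yaw": 8, "grip": 160},
    {"delta_pos": [0, 0, 0], "yaw": 8, "grip": 160},
    {"delta_pos": [0, 0, 0], "yaw": 8, "grip": 160},
    {"delta_pos": [0, 0, 0], "yaw": 8, "grip": 160},
  ],
)

```text
time: 48.23
position: [529.6, 42.2, 264.9]
orientation: [-1.338, -2.842, -0.004]
wrist_force: [-5.4, 7.6, 7.5]
width: 45.5
grasp_force: 62.3
```

```bash
python3 -c "
from h import *
go(529.2,42,266,135);print(get_state()['torque'])"
```

```text
delta [ 0.1 -0.5 -1.1] yaw 84.6 (toolz down; alt -95.4) | pos [529.6  42.2 264.9] tooly dir 39.6 q6 0.96 w 45.5 F [-5.4  7.6  7.5] t 48.2
[1.18763583 1.3121682  0.00597279]
```

Request:
servo_tool(
  increments=[
    {"delta_pos": [0, 0, 0], "yaw": 0, "grip": 45},
    {"delta_pos": [0, 0, 0], "yaw": 0, "grip": 45},
    {"delta_pos": [0, 0, 0], "yaw": 0, "grip": 45},
    {"delta_pos": [0, 0, 0], "yaw": 0, "grip": 45},
    {"delta_pos": [0, 0, -40], "yaw": 0, "grip": 45},
    {"delta_pos": [0, 0, -80], "yaw": 0, "grip": 45},
    {"delta_pos": [0, 0, -115], "yaw": 0, "grip": 45},
    {"delta_pos": [0, 0, -115], "yaw": -3, "grip": 45},
    {"delta_pos": [0, 0, -115], "yaw": -3, "grip": 45},
    {"delta_pos": [0, 0, -115], "yaw": -3, "grip": 45},
  ],
)

```text
time: 49.07
position: [529.7, 41.2, 378.0]
orientation: [1.266, 2.875, -0.0]
wrist_force: [0.4, -0.1, -0.9]
width: 70.3
grasp_force: 0.0
```

```bash
python3 - <<'E'
from h import *
c=camera('wrist'); cv2.imwrite('pics/w12.png',c['color'])
ys,xs=np.mgrid[0:480,0:640]; w=pts(c,np.c_[xs.ravel(),ys.ravel()])
t=np.hypot(w[:,0]-529.5,w[:,1]-41.5)
g=w[(w[:,2]>99)&(w[:,2]<115)&(t<35)]; print('ring',len(g),np.median(g[:,2]),cv2.minEnclosingCircle(g[:,:2].astype(np.float32)))
for lo,hi,x in((93,103,484),):
    p=w[(w[:,2]>lo)&(w[:,2]<hi)&(np.hypot(w[:,0]-x,w[:,1]-42)<12)]; print('pin',len(p),p.mean(0).round(1),np.median(p[:,2]))
go(529.5,42,266,135)
E
```

```text
ring 2357 105.8822697421976 ((529.2217407226562, 41.88607406616211), 24.414199829101562)
pin 208 [484.1  42.   98.1] 98.27649453719972
delta [  0.5   0.7 111.3] yaw 87.5 (toolz down; alt -92.5) | pos [529.5  41.2 377.3] tooly dir 42.5 q6 0.91 w 70.3 F [-0.2 -0.8 -0.8] t 49.1
```

View pics/w12.png

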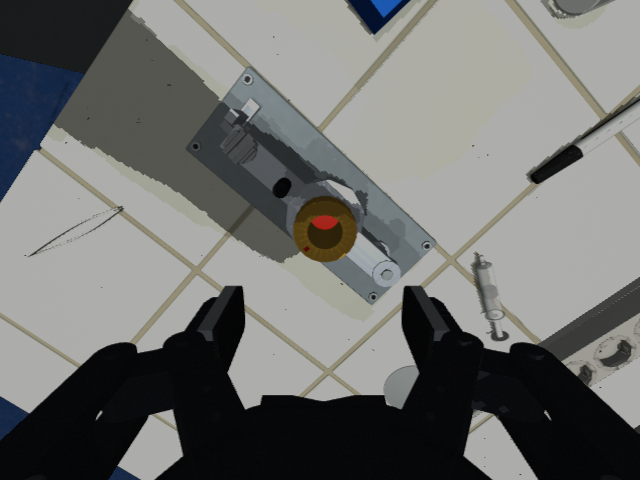

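```bash
python3 - <<'E'
from h import *
c=camera('wrist'); s=get_state()
m=ray_at(c,[[307,248]],105.9)[0]; print('now',m,np.degrees(np.arctan2(m[1]-41.7,m[0]-529.4)))
# red blob
im=cv2.imread('pics/w12.png').astype(int); 
def blob(im,x0,y0,r=10):
    sub=im[y0-r:y0+r,x0-r:x0+r]; k=(sub[...,2]-sub[...,1]>70)&(sub[...,1]<60); yy,xx=np.nonzero(k); return (xx.mean()+x0-r,yy.mean()+y0-r,len(xx)) if len(xx) else None
print(blob(im,307,248)); im8=cv2.imread('pics/w8.png').astype(int); print(blob(im8,327,349))
# w8: picture up = tool x direction; tool y dir -15.4deg: image angle of mark from ring centre top
E
```

```text
now [527.29710627  23.78570024 105.9       ] -96.69510108203308
(np.float64(306.6666666666667), np.float64(248.66666666666669), 6)
(np.float64(326.0), np.float64(348.5), 12)
```

The ring top is down about 3.5 mm, its red mark is at (307,248), and the red filter shows through the bore. The mark has turned about 95°. I'll regrip and turn a little more while watching the torque.

Request:
servo_tool(
  increments=[
    {"delta_pos": [0.4, 0.6, 0], "yaw": -7, "grip": 45},
    {"delta_pos": [0.4, 0.6, 0], "yaw": -14, "grip": 45},
    {"delta_pos": [0.4, 0.6, 0], "yaw": -21, "grip": 45},
    {"delta_pos": [0.4, 0.6, 0], "yaw": -28, "grip": 45},
    {"delta_pos": [0.4, 0.6, 0], "yaw": -35, "grip": 45},
    {"delta_pos": [0.4, 0.6, 30], "yaw": -42, "grip": 45},
    {"delta_pos": [0.4, 0.6, 70], "yaw": -49, "grip": 45},
    {"delta_pos": [0.4, 0.6, 100], "yaw": -49, "grip": 45},
    {"delta_pos": [0.4, 0.6, 114], "yaw": -49, "grip": 45},
    {"delta_pos": [0.4, 0.6, 114], "yaw": -49, "grip": 45},
  ],
)

```text
time: 50.0
position: [528.1, 41.9, 259.7]
orientation: [0.041, -3.133, 0.001]
wrist_force: [-0.2, -0.3, -1.1]
width: 70.4
grasp_force: 0.0
```

Request:
servo_tool(
  increments=[
    {"delta_pos": [0, 0, 0], "yaw": 0, "grip": 160},
    {"delta_pos": [0, 0, 0], "yaw": 0, "grip": 160},
    {"delta_pos": [0, 0, 0], "yaw": 0, "grip": 160},
    {"delta_pos": [0, 0, 0], "yaw": 0, "grip": 160},
    {"delta_pos": [0, 0, 0], "yaw": 0, "grip": 160},
    {"delta_pos": [0, 0, 0], "yaw": 0, "grip": 160},
    {"delta_pos": [0, 0, 0], "yaw": 0, "grip": 160},
  ],
)

```text
time: 50.58
position: [530.2, 42.3, 265.3]
orientation: [-0.043, 3.14, 0.001]
wrist_force: [-2.8, 4.5, 7.1]
width: 45.6
grasp_force: 62.3
```

```bash
python3 -c "
from h import *
go(529.5,42,266,135);print(get_state()['torque'])"
```

```text
delta [ 0.7 -0.3 -0.7] yaw -43.4 (toolz down; alt 136.6) | pos [530.2  42.3 265.3] tooly dir 91.6 q6 0.05 w 45.6 F [-2.8  4.5  7.1] t 50.6
[ 0.70566464  0.54913798 -0.05012082]
```

Request:
servo_tool(
  increments=[
    {"delta_pos": [0, 0, 0], "yaw": 3, "grip": 160},
    {"delta_pos": [0, 0, 0], "yaw": 6, "grip": 160},
    {"delta_pos": [0, 0, 0], "yaw": 6, "grip": 160},
    {"delta_pos": [0, 0, 0], "yaw": 6, "grip": 160},
  ],
)

```text
time: 50.92
position: [530.2, 42.3, 265.3]
orientation: [0.122, 3.138, 0.001]
wrist_force: [-3.6, 4.1, 6.9]
width: 45.7
grasp_force: 62.5
```

```bash
python3 -c "
from h import *
go(529.5,42,266,135);print(get_state()['torque'])"
```

```text
delta [ 0.7 -0.4 -0.7] yaw -49.4 (toolz down; alt 130.6) | pos [530.2  42.3 265.3] tooly dir 85.6 q6 0.16 w 45.7 F [-3.6  4.1  6.9] t 50.9
[0.71385763 0.60805197 0.18283988]
```

Request:
servo_tool(
  increments=[
    {"delta_pos": [0, 0, 0], "yaw": 0, "grip": 45},
    {"delta_pos": [0, 0, 0], "yaw": 0, "grip": 45},
    {"delta_pos": [0, 0, 0], "yaw": 0, "grip": 45},
    {"delta_pos": [0, 0, 0], "yaw": 0, "grip": 45},
    {"delta_pos": [0, 0, -40], "yaw": 0, "grip": 45},
    {"delta_pos": [0, 0, -80], "yaw": 0, "grip": 45},
    {"delta_pos": [0, 0, -115], "yaw": 0, "grip": 45},
    {"delta_pos": [0, 0, -115], "yaw": 0, "grip": 45},
    {"delta_pos": [0, 0, -115], "yaw": 0, "grip": 45},
    {"delta_pos": [0, 0, -115], "yaw": 0, "grip": 45},
  ],
)

```text
time: 51.75
position: [529.9, 42.0, 378.9]
orientation: [-0.122, -3.139, 0.0]
wrist_force: [-0.6, 0.6, 0.2]
width: 70.4
grasp_force: 0.0
```

```bash
python3 - <<'E'
from h import *
c=camera('wrist'); cv2.imwrite('pics/w13.png',c['color'])
ys,xs=np.mgrid[0:480,0:640]; w=pts(c,np.c_[xs.ravel(),ys.ravel()])
t=np.hypot(w[:,0]-529.5,w[:,1]-41.5)
g=w[(w[:,2]>99)&(w[:,2]<115)&(t<35)]; print('ring',len(g),np.median(g[:,2]))
p=w[(w[:,2]>93)&(w[:,2]<103)&(np.hypot(w[:,0]-484,w[:,1]-42)<12)]; print('pin',len(p),p.mean(0).round(1))
hs,ss=cv2.split(cv2.cvtColor(c['color'],cv2.COLOR_BGR2HSV))[:2]
s=w=None
print(get_state()['wrist_force'])
E
```

```text
ring 2322 105.76838933564221
pin 210 [484.1  41.4  98.3]
[-0.10498206 -0.52482321  0.21667334]
```

View pics/w13.png

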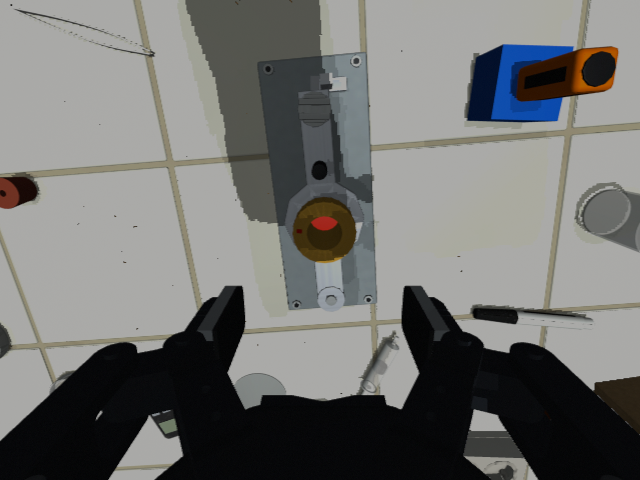

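The mark is at (299,231), the latch lies across at (315,107), and the driver stands home at (560,75). One more small turn to be sure of firmness.

Request:
servo_tool(
  increments=[
    {"delta_pos": [0.2, 0, 40], "yaw": -3, "grip": 45},
    {"delta_pos": [0.2, 0, 75], "yaw": -6, "grip": 45},
    {"delta_pos": [0.2, 0, 105], "yaw": -6, "grip": 45},
    {"delta_pos": [0.2, 0, 114], "yaw": -6, "grip": 45},
    {"delta_pos": [0.2, 0, 114], "yaw": -6, "grip": 45},
    {"delta_pos": [0.2, 0, 114], "yaw": -6, "grip": 160},
    {"delta_pos": [0.2, 0, 114], "yaw": -6, "grip": 160},
    {"delta_pos": [0.2, 0, 114], "yaw": -6, "grip": 160},
    {"delta_pos": [0.2, 0, 114], "yaw": -6, "grip": 160},
    {"delta_pos": [0.2, 0, 114], "yaw": -6, "grip": 160},
    {"delta_pos": [0.2, 0, 114], "yaw": -6, "grip": 160},
  ],
)

```text
time: 52.72
position: [530.3, 42.4, 267.2]
orientation: [-0.043, 3.138, 0.001]
wrist_force: [-0.4, 3.7, 8.0]
width: 45.4
grasp_force: 61.3
```

```bash
python3 -c "
from h import *
print(get_state()['torque'])"
```

```text
[ 0.4590139   0.42285686 -0.08968875]
```

Request:
servo_tool(
  increments=[
    {"delta_pos": [0, 0, 0], "yaw": 4, "grip": 160},
    {"delta_pos": [0, 0, 0], "yaw": 8, "grip": 160},
    {"delta_pos": [0, 0, 0], "yaw": 12, "grip": 160},
    {"delta_pos": [0, 0, 0], "yaw": 12, "grip": 160},
    {"delta_pos": [0, 0, 0], "yaw": 12, "grip": 160},
  ],
)

```text
time: 53.13
position: [530.3, 42.3, 267.1]
orientation: [0.286, 3.126, 0.001]
wrist_force: [-1.9, 2.4, 7.1]
width: 45.2
grasp_force: 61.5
```

```bash
python3 -c "
from h import *
go(529.5,42,266,135);print(get_state()['torque'])"
```

```text
delta [ 0.7 -0.4  1.1] yaw -55.5 (toolz down; alt 124.5) | pos [530.3  42.3 267.1] tooly dir 79.5 q6 0.26 w 45.2 F [-1.9  2.4  7.1] t 53.1
[0.30497798 0.42882846 0.16699961]
```

Request:
servo_tool(
  increments=[
    {"delta_pos": [0, 0, 0], "yaw": 0, "grip": 45},
    {"delta_pos": [0, 0, 0], "yaw": 0, "grip": 45},
    {"delta_pos": [0, 0, 0], "yaw": 0, "grip": 45},
    {"delta_pos": [0, 0, 0], "yaw": 0, "grip": 45},
    {"delta_pos": [0, 0, -40], "yaw": 0, "grip": 45},
    {"delta_pos": [0, 0, -80], "yaw": 0, "grip": 45},
    {"delta_pos": [0, 0, -120], "yaw": 0, "grip": 45},
    {"delta_pos": [0, 0, -120], "yaw": 0, "grip": 45},
    {"delta_pos": [0, 0, -120], "yaw": 0, "grip": 45},
    {"delta_pos": [0, 0, -120], "yaw": 0, "grip": 45},
  ],
)

```text
time: 53.97
position: [529.7, 42.0, 385.1]
orientation: [0.286, 3.128, -0.0]
wrist_force: [0.1, -1.0, -0.7]
width: 70.0
grasp_force: 0.0
```

```bash
python3 - <<'E'
from h import *
c=camera('wrist')
ys,xs=np.mgrid[0:480,0:640]; w=pts(c,np.c_[xs.ravel(),ys.ravel()])
t=np.hypot(w[:,0]-529.5,w[:,1]-41.5)
g=w[(w[:,2]>99)&(w[:,2]<115)&(t<35)]; print('ring',np.median(g[:,2]))
p=w[(w[:,2]>93)&(w[:,2]<103)&(np.hypot(w[:,0]-484,w[:,1]-42)<12)]; print('pin',p.mean(0).round(1))
u=proj(c,[529.4,41.7,105])[0].astype(int); sub=c['color'][u[1]-40:u[1]+40,u[0]-40:u[0]+40].astype(int)
k=(sub[...,2]-sub[...,1]>70)&(sub[...,1]<60); n,l,st,ce=cv2.connectedComponentsWithStats(k.astype(np.uint8))
for i in range(1,n):
    m=ray_at(c,[ce[i]+u-40],105)[0]; print(st[i,4],m.round(1),np.degrees(np.arctan2(m[1]-41.7,m[0]-529.4)).round(1))
E
```

```text
ring 105.56142237722203
pin [484.1  41.5  98.4]
266 [521.8  43.2 105. ] 169.2
```

```bash
python3 -c "
from rig import *
print(sign_off())"
```

```text
the job is handed in; nothing more can be done
None
```

I handed the job in after about 54 s. The hand-in returned no verdict. By my own checks the lens, spacer and all three filters are stacked in the barrel, the bridge is shut, the latch is turned to about its stop, the ring is clamped, and the screwdriver is home in its holder.

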